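# Hold a ceramic sample slide flush on a sloped shade reader

### The job

Pick up the rectangular ceramic sample slide by its upright grip and bring it to the shade reader: tilt it to the slope of the reader's metal stage and lay it flush on the stage, centred, with its long sides running up and down the slope like the stage's. Press gently until the sprung stage has gone about half way in (5 mm of its 10 mm travel; do not ram it against its stop) and finish while still gripping the slide and holding it there for the reading. Do not force the reader's head to another tilt, and leave the round sample, bottle, jar and plaster model where they are.

Things in the scene. Friction and masses are not known exactly. Their poses are not given: they have to be found in the camera images.
- slide: Sample slide, loose, about 90 g: flat plate 60 x 44 x 7 mm (white ceramic, thin aluminium on top) with an upright aluminium grip block mid-top, 26 mm (x) by 14 mm (y), rising from 7 to 47 mm above the underside. Origin: centre of the flat underside; x along the 60 mm sides, z up the grip. Starts flat on the bench, grip up. Either half turn about z will do.
- stage_face (a point): Centre of the top face of the reader's sprung stage, an aluminium plate 80 x 60 x 8 mm with a flush 24 mm glass window. z points square out of the face; x (80 mm) runs up the slope, y (60 mm) is level. Slope 6 to 23 degrees, different each time; low edge nearer the robot. Moves with the stage; unpressed it is 24 mm square off the tilt axis, which is 96 mm above the bench.
- stage (a joint): How far the sprung stage is pressed in along its own z axis, m: 0 = out (as at the start), 0.010 = against the stop. The spring starts at about 1.8 N and adds 0.6 N per mm, about 4.8 N at 5 mm.
- head: The reader's tilting head, a grey plastic plate 94 x 74 mm that carries the stage above it and is clamped stiffly between two brackets (it gives only to a great force, a moment of about 8 N m). Origin on the tilt axis, 24 mm straight below the middle of the unpressed stage face; axes parallel to those of stage_face.
- head_edge (a point): Middle of the low edge of the head's grey plate (not of the stage).
- reader: The shade reader's fixed white base, 160 mm (x) x 130 mm (y) x 44 mm high, with two grey brackets to 108 mm high at 48 mm either side that hold the head's tilt axis (along y). Origin: centre of the underside; its x axis points to the high side of the slope, away from the robot.
- disc: Bystander: a round ceramic and aluminium sample, 44 mm across, 25 mm high with its pin. Origin at the centre of the underside.
- dropper: Bystander: a white dropper bottle, 38 mm across, about 85 mm high. Origin at the centre of the underside.
- jar: Bystander: a low glass jar with a white cap, 48 mm across, about 42 mm high. Origin at the centre of the underside.
- model: Bystander: a plaster model of a dental arch with teeth, 62 x 66 mm, 29 mm high. Origin at the centre of the underside.

How it is judged:
On the way:
1. the slide is gripped by its grip and lifted clear of the bench, before it touches the reader (contact force between the fingers and slide above 3 N and z of the grasp point in the frame of slide between 0.01 and 0.052 m and x of the grasp point in the frame of slide between -0.02 and 0.02 m and y of the grasp point in the frame of slide between -0.012 and 0.012 m and height (world z) of slide above 0.03 m and contact force between slide and reader below 0.05 N), for 0.2 s.
At the end, for the whole second after the job is handed in: Slide still gripped round its grip block and flush on the stage: faces within 2.9 degrees, touching (over 2 N), centred within 9 mm each way, long sides along the stage's within 8 degrees, stage pressed in 3 to 8 mm, at rest, through the last second (contact force between the fingers and slide above 3 N and z of the grasp point in the frame of slide between 0.01 and 0.052 m and x of the grasp point in the frame of slide between -0.02 and 0.02 m and y of the grasp point in the frame of slide between -0.012 and 0.012 m and angle between the z axis of slide and the z axis of stage_face, either way round below 0.05 rad and angle between the x axis of slide and the x axis of stage_face, either way round below 0.14 rad and x of slide in the frame of stage_face between -0.009 and 0.009 m and y of slide in the frame of stage_face between -0.009 and 0.009 m and z of slide in the frame of stage_face between -0.003 and 0.003 m and value of joint stage between 0.003 and 0.008 m and contact force between slide and head above 2 N and linear speed of slide below 0.01 m/s); the arm keeps its last pose, push and grip.
It fails at once if the slide is rammed onto the reader (over 20 N) (contact force between slide and reader above 20 N).
It fails at once if the head is forced to another tilt (its edge moves over 3 mm) (distance of head_edge from where it was at the start of the episode above 0.003 m).
It fails at once if a bystander is moved over 20 mm or tipped (distance of any of disc, dropper, jar, model from where it was at the start of the episode above 0.02 m or angle between any of disc, dropper, jar, model's own z axis and vertical above 0.3 rad).
It also fails if it takes over 51 s, if anything falls off the work surface, if the arm or the gripper's body presses on something with over 40 N, if the wrist force passes 120 N, or if a joint passes its speed limit or range.

### The arm

A 6-joint arm with a two-finger parallel gripper is mounted at the origin on the work surface. World frame = base frame: x ahead of the robot, y to its left, z up, the work surface at z = 0. Lengths are in m, angles in rad, forces in N, time in s.
With the tool pointing down it reaches from about 0.375 to 0.975 m from the base axis. Payload 3.8 kg.
Tool frame: the origin (TCP) lies midway between the tips of the shut fingers; the grasp point (between the pads) lies 19 mm behind it; z points along the fingers, y is the direction in which the jaws open and shut (so a half turn about z gives the same grasp; the last joint's range is limited). The gripper opens to 88 mm and grips with 3 to 60 N. Pads are 18 mm wide; open, the fingers measure 123 mm over their backs; the gripper's body (75 mm by 187 mm) begins 45 mm behind the grasp point.
Start: joints at [-1.144, 0.264, 1.604, -0, 1.274, -0.037], TCP at [0.302, -0.604, 0.239] pointing down, gripper open.
Joint ranges: [-2.63, 2.63], [-0.94, 2.18], [0.31, 2.57], [-1.31, 4.45], [0, 2.66], [-2.55, 2.55]. Speed limits (rad/s): [2.57, 2.57, 3.14, 3.14, 3.14, 3.14].

### API

Orientations are given as a 3x3 rotation matrix whose columns are the frame's x, y, z axes.
In Python, from rig import r gives the robot as it stands.
- The arm moves only by the tool carry_out, never from a script. Its argument "increments" is a list of rows, each an object of numbers: "grip": the finger opening in mm, from 0 to 88.1; "tx", "ty", "tz": the shift along the tool's x, y, z in units of 0.8 m (1.0 is 0.8 m); "ax", "ay", "az": the turn, a rotation vector about the tool's x, y, z in units of 0.12 rad (1.0 is 0.12 rad). In form: [{"grip": .., "tx": .., "ty": .., "tz": .., "ax": .., "ay": .., "az": ..}, ...]. A call has exactly 10 rows; each row shifts and turns the commanded pose from where the row before left it, along the tool's axes as they then stand; what a row does not reach is not made up. A row lasts 1/12 s, in which the tool goes at most 41.7 mm and 7.16 degrees, less where a joint would pass 70% of its speed; a pose out of reach is approached as far as the arm can. A call with a number of a shift or a turn outside -1 to 1 is refused whole. A call with a gripper value outside its range is refused whole. The fingers move at their own pace and stop on an object; "newtons" is the grip in N (left out, the last holds). Time passes only in rows, so rows that do not move let the fingers close, or fill a call up. It gives the time, the measured TCP pose, the force and the opening at its end, in the units of the state.
- r.read_state(): the state, without advancing time (a new reading comes with each control period).
- r.get_image(name): name is "scene" or "side" or "wrist"; returns the picture (480x640x3 uint8, red, green, blue); there is no depth.
- r.camera_model(name): a dict with "vfov" (degrees; the focal length in pixels is half the picture's height over the tangent of half this angle, whatever the lens; pixels are square), "cx", "cy" (the principal point, pixels), "rvec" (rotation vector, rad) and "tvec" (3), from world to camera coordinates, as OpenCV has them. Camera axes: x right, y down, z forward; pixel columns grow to the right and rows downward; lengths in m; the calibration is good to about 2 mm. The wrist camera is an equidistant fisheye: a pixel r from the principal point sees the ray r / f radians off the axis. A picture is of the moment at which its call begins: read the wrist's pose just before it. camera_model takes no time and is no camera call; for the wrist camera it gives the pose at the moment of the call.
- r.close_job(): hands the job in, once; it reports no verdict.
The state is a dict: "time_s": time; "joint_pos": joint angles; "dq": joint speeds; "tau": joint torques, N m; "position": TCP position; "tcp_rot": TCP orientation; "ft_force": force on the tool from outside, world axes, zero at the start; "moment": the same for the moment, N m; "grip_width": opening from 0.0 (shut) to 1.0 (fully open).
Only numpy, scipy, OpenCV 4.12 (cv2) and the standard library are available. Lean on these libraries where they do the work, as an engineer would, in place of code of your own. Each camera call takes 0.05 s, during which the arm holds its last target.

## Working session

There is one attempt and no reset: what is moved stays moved. The work goes in short steps, Python scripts to look and compute and a tool call to move; the robot and the scene stay as the last step left them, time stands still between calls to the robot, and variables do not carry over. Pictures are saved under pics/ and viewed, and the job is handed in when it is done.

Besides the shell and the picture viewer there is one more tool, called after "Emit:" as name(argument=value, ...), one argument or row to a line, values as JSON. carry_out: Moves the arm, as the interface text tells. Its arguments: {"type":"object","properties":{"increments":{"type":"array","items":{"type":"object","properties":{"grip":{"type":"number"},"tx":{"type":"number","minimum":-1,"maximum":1},"ty":{"type":"number","minimum":-1,"maximum":1},"tz":{"type":"number","minimum":-1,"maximum":1},"ax":{"type":"number","minimum":-1,"maximum":1},"ay":{"type":"number","minimum":-1,"maximum":1},"az":{"type":"number","minimum":-1,"maximum":1}}}},"newtons":{"type":"number"}},"required":["increments"]}

```bash
mkdir -p pics; ls
python3 - <<'E'
from rig import r
import cv2
print(r.read_state())
for n in ["scene","side","wrist"]:
    print(n,r.camera_model(n))
    cv2.imwrite(f"pics/{n}0.png",r.get_image(n)[:,:,::-1])
E
```

```text
pics
{'time_s': 0.0, 'joint_pos': array([-1.14389066e+00,  2.64693382e-01,  1.60533700e+00, -1.02838793e-05,
        1.27367197e+00, -3.68973222e-02]), 'dq': array([ 0.00022183, -0.00011975,  0.00099144, -0.00043029,  0.0001108 ,
        0.00096327]), 'tau': array([-8.07740489e-04, -5.02116501e+01, -3.56877780e+01,  7.26762903e-02,
        2.95465020e-02, -1.61579096e-04]), 'position': array([ 0.30167602, -0.60306878,  0.23744824]), 'tcp_rot': array([[ 8.94356372e-01,  4.47354334e-01, -8.82483141e-04],
       [ 4.47355199e-01, -8.94354322e-01,  1.91628156e-03],
       [ 6.80042504e-05, -2.10862205e-03, -9.99997775e-01]]), 'ft_force': array([0.03468396, 0.15824201, 0.06114661]), 'moment': array([ 0.00546876,  0.01479957, -0.03498435]), 'grip_width': 0.9991410047751297}
scene {'vfov': 52.51465084635308, 'cx': 318.5257221541691, 'cy': 239.53933250425536, 'rvec': array([ 1.88454754,  1.30091251, -0.67788035]), 'tvec': array([-0.18604099, -0.26229694,  1.35425267])}
side {'vfov': 51.7231473526817, 'cx': 318.63834440769, 'cy': 239.72364261459006, 'rvec': array([ 2.35895543, -0.41119252,  0.16524015]), 'tvec': array([-0.56393645,  0.19949293,  0.61159061])}
wrist {'vfov': 65.70646984690485, 'cx': 318.0059163112209, 'cy': 243.50506517835996, 'rvec': array([-2.44628388,  1.51132731,  0.23379604]), 'tvec': array([-0.67327726, -0.04166512,  0.39115937])}
```

View pics/scene0.png

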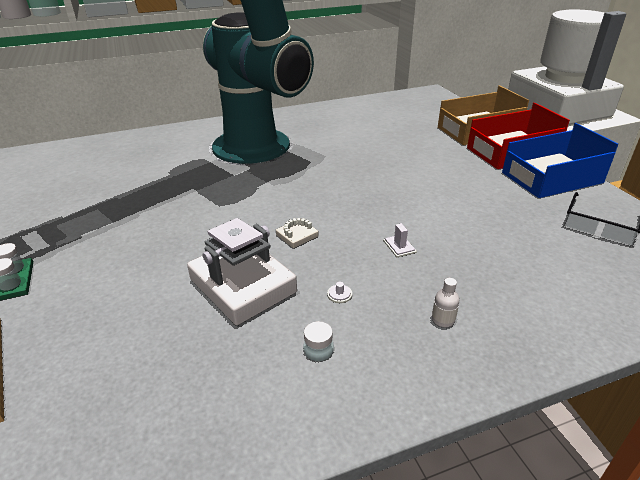

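View pics/side0.png

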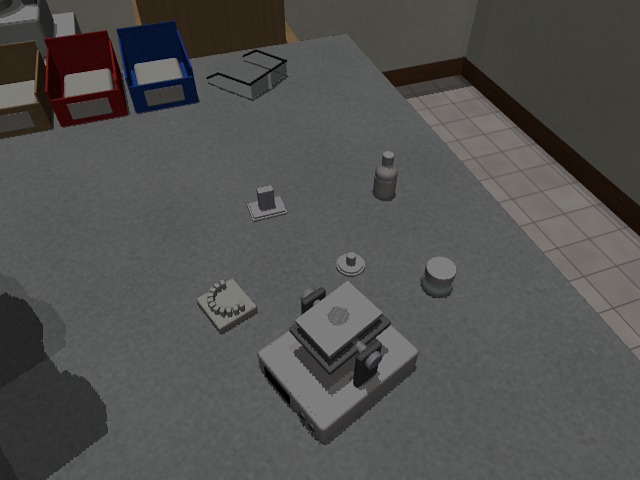

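View pics/wrist0.png

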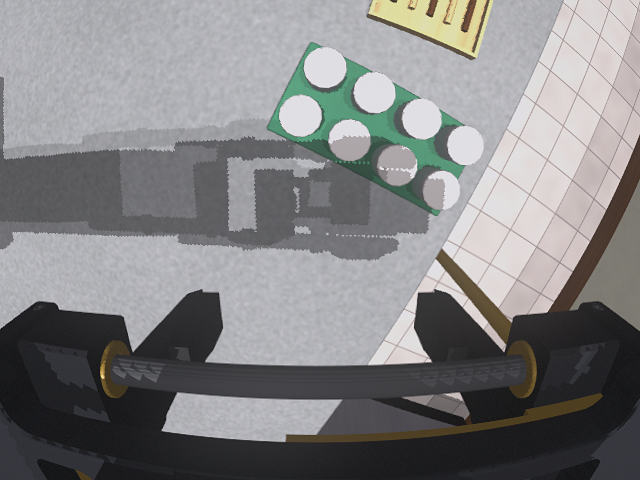

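```bash
cat > h.py <<'E'
import numpy as np,cv2
from rig import r
def K(m): 
    f=240/np.tan(np.radians(m['vfov'])/2); return np.array([[f,0,m['cx']],[0,f,m['cy']],[0,0,1]])
def proj(n,P,m=None):
    m=m or r.camera_model(n); P=np.atleast_2d(np.float64(P))
    R=cv2.Rodrigues(m['rvec'])[0]; c=P@R.T+m['tvec']
    if n=='wrist':
        f=K(m)[0,0]; th=np.arctan2(np.hypot(c[:,0],c[:,1]),c[:,2]); ph=np.arctan2(c[:,1],c[:,0])
        return np.c_[m['cx']+f*th*np.cos(ph),m['cy']+f*th*np.sin(ph)]
    u=c@K(m).T; return u[:,:2]/u[:,2:]
def ray(n,p,m=None):
    m=m or r.camera_model(n); R=cv2.Rodrigues(m['rvec'])[0]; f=K(m)[0,0]
    x,y=(p[0]-m['cx'])/f,(p[1]-m['cy'])/f
    if n=='wrist':
        t=np.hypot(x,y); d=np.array([x/t*np.sin(t),y/t*np.sin(t),np.cos(t)])
    else: d=np.array([x,y,1.])
    d=R.T@d; return -R.T@m['tvec'],d/np.linalg.norm(d)
def atz(n,p,z,m=None):
    o,d=ray(n,p,m); return o+d*(z-o[2])/d[2]
def tri(obs):
    A=np.zeros((3,3));b=np.zeros(3)
    for n,p,m in obs:
        o,d=ray(n,p,m);M=np.eye(3)-np.outer(d,d);A+=M;b+=M@o
    X=np.linalg.solve(A,b); return X,[np.linalg.norm(proj(n,X,m)[0]-p) for n,p,m in obs]
def crop(src,x0,y0,w,h,s,out):
    im=cv2.imread(src)[y0:y0+h,x0:x0+w]; cv2.imwrite(out,cv2.resize(im,None,fx=s,fy=s,interpolation=cv2.INTER_CUBIC))
E
python3 - <<'E'
from h import *
crop('pics/scene0.png',180,210,120,115,5,'pics/c1.png')
crop('pics/side0.png',250,270,175,130,4,'pics/c2.png')
a=cv2.imread('pics/scene0.png')[215:265,375:425];b=cv2.imread('pics/side0.png')[175:225,240:290]
cv2.imwrite('pics/c3.png',cv2.resize(np.hstack([a,b]),None,fx=8,fy=8,interpolation=cv2.INTER_CUBIC))
E
```

```text
(no output)
```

View pics/c1.png

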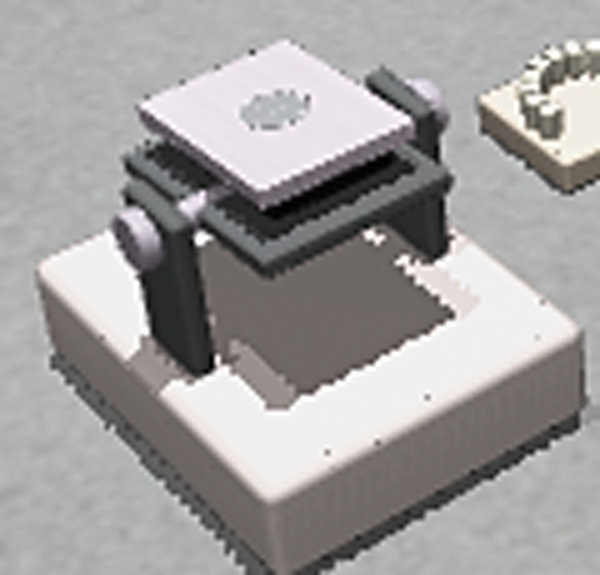

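View pics/c2.png

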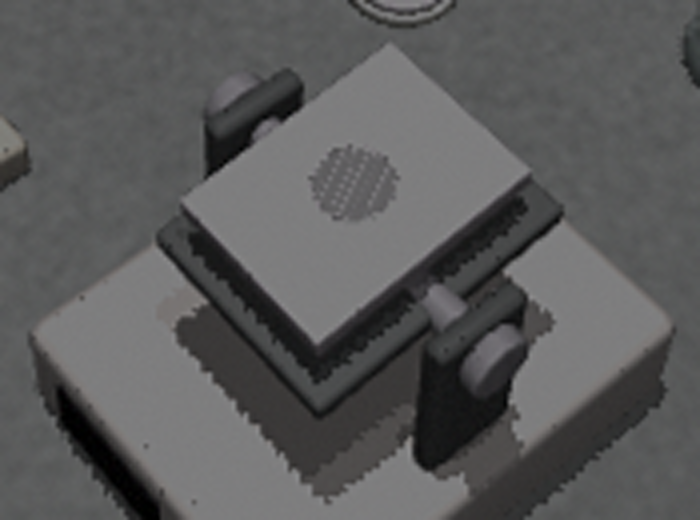

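View pics/c3.png

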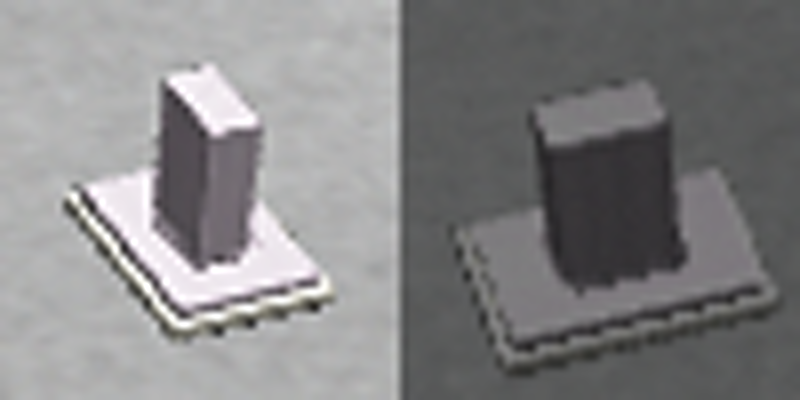

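```bash
cat > m1.py <<'E'
from h import *
np.set_printoptions(precision=4,suppress=True)
def un(p,s,x0,y0): return np.array([(p[0]+.5)/s-.5+x0,(p[1]+.5)/s-.5+y0])
S=[un(p,5,180,210) for p in [(283,40),(138,106),(415,130),(264,192)]]
D=[un(p,4,250,270) for p in [(390,43),(182,205),(530,178),(317,348)]]
for n,L in (('scene',S),('side',D)):
    print(n,[atz(n,p,.12)[:2] for p in L], -cv2.Rodrigues(r.camera_model(n)['rvec'])[0].T@r.camera_model(n)['tvec'])
for i in range(4):
    for j in range(4):
        X,e=tri([('scene',S[i],None),('side',D[j],None)])
        if max(e)<6: print(i,j,X,e)
E
python3 m1.py
```

```text
scene [array([ 0.5269, -0.1471]), array([ 0.5483, -0.2011]), array([ 0.5956, -0.1184]), array([ 0.6108, -0.1719])] [ 1.238  -0.2513  0.5846]
side [array([ 0.5947, -0.1127]), array([ 0.5186, -0.1464]), array([ 0.6136, -0.1709]), array([ 0.5382, -0.2009])] [ 0.437  -0.4476  0.5836]
0 1 [ 0.5195 -0.1451  0.1159] [np.float64(0.6624750182061644), np.float64(1.038073369109184)]
1 2 [ 0.5995 -0.1999  0.1579] [np.float64(3.7394412249221958), np.float64(5.663578077806496)]
1 3 [ 0.5395 -0.1994  0.1148] [np.float64(0.7095457856507965), np.float64(1.1404172418501999)]
2 0 [ 0.5945 -0.1162  0.1208] [np.float64(1.478305438487453), np.float64(2.0521087563566005)]
2 1 [ 0.5274 -0.1076  0.0679] [np.float64(2.3296119749210393), np.float64(3.4188379947650818)]
3 2 [ 0.6129 -0.1721  0.1217] [np.float64(0.09427382476410633), np.float64(0.13413260619672723)]
3 3 [ 0.5484 -0.1687  0.0707] [np.float64(3.128505553068446), np.float64(4.726056881060639)]
```

```bash
cat > m2.py <<'E'
from m1 import *
from scipy.optimize import least_squares
# stage: params ax,ay,yaw,slope
def stagepts(p):
    ax,ay,yw,s=p; 
    X=np.array([np.cos(s)*np.cos(yw),np.cos(s)*np.sin(yw),np.sin(s)]);Y=np.array([-np.sin(yw),np.cos(yw),0]);Z=np.cross(X,Y)
    c=np.array([ax,ay,.096])+.024*Z
    return c,np.c_[X,Y,Z],np.array([c-.04*X+.03*Y,c-.04*X-.03*Y,c+.04*X+.03*Y,c+.04*X-.03*Y])
if __name__=='__main__':
    MS,MD=r.camera_model('scene'),r.camera_model('side')
    So=np.array(S);Do=np.array([D[1],D[3],D[0],D[2]])
    for free in (0,1):
        def f(p):
            P=stagepts(p[:4])[2]; o=p[4:] if free else np.zeros(4)
            return np.r_[(proj('scene',P,MS)+o[:2]-So).ravel(),(proj('side',P,MD)+o[2:]-Do).ravel(),o*.5]
        q=least_squares(f,np.r_[.56,-.16,.3,.2,np.zeros(4)])
        J=np.linalg.pinv(q.jac.T@q.jac)
        print('stage',q.x,'deg',np.degrees(q.x[2:4]),'rms',q.fun.std(),np.sqrt(np.diag(J))[:4]);print(stagepts(q.x[:4])[0]); print(q.fun)
    u=lambda L,x0,y0:np.array([un(p,8,x0,y0) for p in L])
    gs=u([(165,78),(207,68),(262,127),(213,135),(172,330),(330,290),(68,203)],375,215)
    gd=u([(135,103),(247,80),(270,115),(150,140),(112,368),(378,300),(58,235)],240,175)
    for nm,g in (('scene',gs),('side',gd)):
        print(nm,[atz(nm,p,.047)[:2] for p in g[:4]],[atz(nm,p,0)[:2] for p in g[4:]])
E
python3 m2.py
```

```text
scene [array([ 0.5269, -0.1471]), array([ 0.5483, -0.2011]), array([ 0.5956, -0.1184]), array([ 0.6108, -0.1719])] [ 1.238  -0.2513  0.5846]
side [array([ 0.5947, -0.1127]), array([ 0.5186, -0.1464]), array([ 0.6136, -0.1709]), array([ 0.5382, -0.2009])] [ 0.437  -0.4476  0.5836]
0 1 [ 0.5195 -0.1451  0.1159] [np.float64(0.6624750182061644), np.float64(1.038073369109184)]
1 2 [ 0.5995 -0.1999  0.1579] [np.float64(3.7394412249221958), np.float64(5.663578077806496)]
1 3 [ 0.5395 -0.1994  0.1148] [np.float64(0.7095457856507965), np.float64(1.1404172418501999)]
2 0 [ 0.5945 -0.1162  0.1208] [np.float64(1.478305438487453), np.float64(2.0521087563566005)]
2 1 [ 0.5274 -0.1076  0.0679] [np.float64(2.3296119749210393), np.float64(3.4188379947650818)]
3 2 [ 0.6129 -0.1721  0.1217] [np.float64(0.09427382476410633), np.float64(0.13413260619672723)]
3 3 [ 0.5484 -0.1687  0.0707] [np.float64(3.128505553068446), np.float64(4.726056881060639)]
stage [ 0.5682 -0.1576  0.3513  0.0787  0.      0.      0.      0.    ] deg [20.1258  4.5075] rms 0.8897007726607558 [0.0007 0.0005 0.0113 0.0196]
[ 0.5665 -
[... 173 characters left out ...]
]
stage [ 0.5682 -0.1571  0.3513  0.0795 -0.6251  1.3371 -0.2511  0.1451] deg [20.1252  4.5562] rms 0.615378171056767 [0.0023 0.002  0.0115 0.02  ]
[ 0.5664 -0.1577  0.1199]
[ 0.7186  0.0159 -0.3871 -0.129   0.381  -1.2288 -0.5563  1.0076 -1.0189
 -0.435   0.183   0.4021 -0.0664  0.7012  0.9651 -0.7046 -0.3125  0.6686
 -0.1255  0.0725]
scene [array([0.5531, 0.1535]), array([0.553, 0.165]), array([0.5801, 0.1653]), array([0.5787, 0.1529])] [array([0.5902, 0.1401]), array([0.5902, 0.1835]), array([0.5342, 0.14  ])]
side [array([0.5521, 0.1714]), array([0.5758, 0.1706]), array([0.5773, 0.1584]), array([0.552 , 0.1593])] [array([0.5358, 0.1453]), array([0.5945, 0.1462]), array([0.5353, 0.1891])]
```

Run:
```python
from h import *
np.set_printoptions(precision=4,suppress=True)
s=r.read_state();m=r.camera_model('wrist');R=cv2.Rodrigues(m['rvec'])[0];c=-R.T@m['tvec']
print(s['tcp_rot'].T@(c-s['position']));print(s['tcp_rot'].T@R.T, s['tcp_rot'])
```

```text
[ 0.077  -0.0005 -0.1467]
[[-0.0002 -0.9543 -0.2988]
 [ 1.     -0.0001 -0.0003]
 [ 0.0002 -0.2988  0.9543]] [[ 0.8943  0.4474 -0.0007]
 [ 0.4474 -0.8943  0.0016]
 [ 0.     -0.0017 -1.    ]]
```

Emit:
carry_out(
  increments=[
    {"az": 0.967},
    {"az": 0.967},
    {"az": 0.967},
    {"az": 0.967},
    {"tx": 0.022, "ty": -0.02},
    {"tx": 0.022, "ty": -0.02},
    {"tx": 0.022, "ty": -0.02},
    {"tx": 0.022, "ty": -0.02},
    {"tx": 0.022, "ty": -0.02},
    {"tx": 0.022, "ty": -0.02},
  ],
)

```text
validation failed for argument at $.in...
```

Emit:
carry_out(
  increments=[
    {"tx": 0.023, "ty": -0.02},
    {"tx": 0.023, "ty": -0.02},
    {"tx": 0.023, "ty": -0.02},
    {"tx": 0.023, "ty": -0.02},
    {"tx": 0.023, "ty": -0.02},
    {"tx": 0.023, "ty": -0.02},
    {"tx": 0.023, "ty": -0.02},
    {"tx": 0.023, "ty": -0.02},
    {},
    {},
  ],
)

```text
validation failed for argument at $.in...
```

```bash
cat > snap.py <<'E'
import sys,pickle
from h import *
k=sys.argv[1]; s=r.read_state(); m=r.camera_model('wrist'); im=r.get_image('wrist')
cv2.imwrite(f'pics/w{k}.png',im[:,:,::-1]); pickle.dump(m,open(f'w{k}.pkl','wb'))
print(s['time_s'],s['position'],s['tcp_rot'].round(4).tolist(),abs(s['dq']).max(),s['ft_force'],s['grip_width'])
E
python3 snap.py 1
```

```text
0.15 [ 0.30174047 -0.60320638  0.23770195] [[0.8943, 0.4474, -0.0007], [0.4474, -0.8943, 0.0016], [0.0, -0.0017, -1.0]] 0.004319188961683184 [-0.09863616  0.27741096  0.47688854] 1.0020005319889618
```

View pics/w1.png

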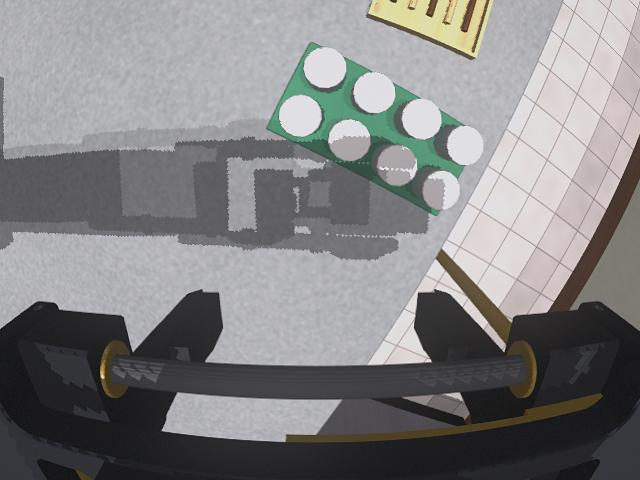

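Every row evidently needs all fields; the arm has not moved.

Emit:
carry_out(
  increments=[
    {"grip": 88, "tx": 0, "ty": 0, "tz": 0, "ax": 0, "ay": 0, "az": 0.967},
    {"grip": 88, "tx": 0, "ty": 0, "tz": 0, "ax": 0, "ay": 0, "az": 0.967},
    {"grip": 88, "tx": 0, "ty": 0, "tz": 0, "ax": 0, "ay": 0, "az": 0.967},
    {"grip": 88, "tx": 0, "ty": 0, "tz": 0, "ax": 0, "ay": 0, "az": 0.967},
    {"grip": 88, "tx": 0.022, "ty": -0.02, "tz": 0, "ax": 0, "ay": 0, "az": 0},
    {"grip": 88, "tx": 0.022, "ty": -0.02, "tz": 0, "ax": 0, "ay": 0, "az": 0},
    {"grip": 88, "tx": 0.022, "ty": -0.02, "tz": 0, "ax": 0, "ay": 0, "az": 0},
    {"grip": 88, "tx": 0.022, "ty": -0.02, "tz": 0, "ax": 0, "ay": 0, "az": 0},
    {"grip": 88, "tx": 0.022, "ty": -0.02, "tz": 0, "ax": 0, "ay": 0, "az": 0},
    {"grip": 88, "tx": 0.022, "ty": -0.02, "tz": 0, "ax": 0, "ay": 0, "az": 0},
  ],
)

```text
time_s: 1.03
position: [0.4082, -0.5068, 0.2384]
tcp_rot: [[1.0, -0.001, -0.0], [-0.001, -1.0, 0.0], [-0.0, -0.0, -1.0]]
ft_force: [0.2, 0.6, -0.1]
grip_width: 0.996
```

Emit:
carry_out(
  increments=[
    {"grip": 88, "tx": 0.0235, "ty": -0.02, "tz": 0, "ax": 0, "ay": 0, "az": 0},
    {"grip": 88, "tx": 0.0235, "ty": -0.02, "tz": 0, "ax": 0, "ay": 0, "az": 0},
    {"grip": 88, "tx": 0.0235, "ty": -0.02, "tz": 0, "ax": 0, "ay": 0, "az": 0},
    {"grip": 88, "tx": 0.0235, "ty": -0.02, "tz": 0, "ax": 0, "ay": 0, "az": 0},
    {"grip": 88, "tx": 0.0235, "ty": -0.02, "tz": 0, "ax": 0, "ay": 0, "az": 0},
    {"grip": 88, "tx": 0.0235, "ty": -0.02, "tz": 0, "ax": 0, "ay": 0, "az": 0},
    {"grip": 88, "tx": 0.0235, "ty": -0.02, "tz": 0, "ax": 0, "ay": 0, "az": 0},
    {"grip": 88, "tx": 0.0235, "ty": -0.02, "tz": 0, "ax": 0, "ay": 0, "az": 0},
    {"grip": 88, "tx": 0.0235, "ty": -0.02, "tz": 0, "ax": 0, "ay": 0, "az": 0},
    {"grip": 88, "tx": 0, "ty": 0, "tz": 0, "ax": 0, "ay": 0, "az": 0},
  ],
)

```text
time_s: 1.87
position: [0.5798, -0.3605, 0.2383]
tcp_rot: [[1.0, 0.003, 0.001], [0.003, -1.0, 0.002], [0.001, -0.002, -1.0]]
ft_force: [-0.6, -0.1, 0.3]
grip_width: 0.999
```

```bash
python3 snap.py 1
```

```text
1.8667 [ 0.57975479 -0.36052686  0.23830366] [[1.0, 0.0031, 0.0012], [0.0031, -1.0, 0.0017], [0.0012, -0.0017, -1.0]] 0.050185877841335526 [-0.56498851 -0.10475298  0.29870602] 0.9993100402632809
```

View pics/w1.png

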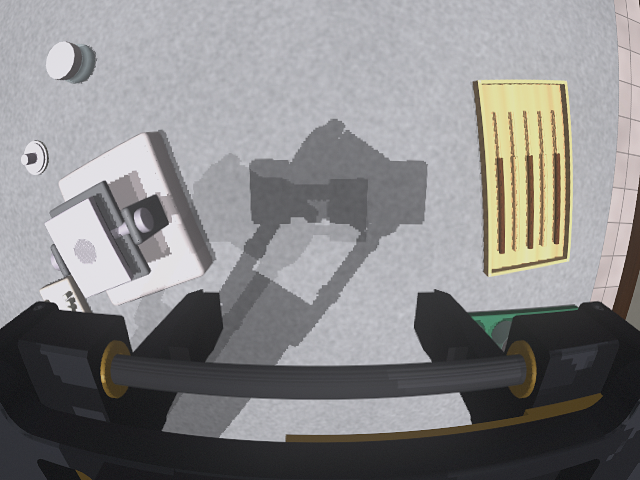

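Emit:
carry_out(
  increments=[
    {"grip": 88, "tx": 0, "ty": -0.028, "tz": 0, "ax": 0, "ay": 0, "az": 0},
    {"grip": 88, "tx": 0, "ty": -0.028, "tz": 0, "ax": 0, "ay": 0, "az": 0},
    {"grip": 88, "tx": 0, "ty": -0.028, "tz": 0, "ax": 0, "ay": 0, "az": 0},
    {"grip": 88, "tx": 0, "ty": -0.028, "tz": 0, "ax": 0, "ay": 0, "az": 0},
    {"grip": 88, "tx": 0, "ty": -0.028, "tz": 0, "ax": 0, "ay": 0, "az": 0},
    {"grip": 88, "tx": 0, "ty": -0.028, "tz": 0, "ax": 0, "ay": 0, "az": 0},
    {"grip": 88, "tx": 0, "ty": -0.028, "tz": 0, "ax": 0, "ay": 0, "az": 0},
    {"grip": 88, "tx": 0, "ty": -0.028, "tz": 0, "ax": 0, "ay": 0, "az": 0},
    {"grip": 88, "tx": 0, "ty": 0, "tz": 0, "ax": 0, "ay": 0, "az": 0},
    {"grip": 88, "tx": 0, "ty": 0, "tz": 0, "ax": 0, "ay": 0, "az": 0},
  ],
)

```text
time_s: 2.75
position: [0.5763, -0.1847, 0.2387]
tcp_rot: [[1.0, 0.001, -0.0], [0.001, -1.0, -0.001], [-0.0, 0.001, -1.0]]
ft_force: [0.5, -0.8, 0.4]
grip_width: 1.003
```

```bash
python3 snap.py 2
```

```text
2.75 [ 0.57633542 -0.18472794  0.23872638] [[1.0, 0.0008, -0.0003], [0.0008, -1.0, -0.0008], [-0.0003, 0.0008, -1.0]] 0.02449783987617653 [ 0.54329178 -0.76807293  0.38101304] 1.0026928222290405
```

Emit:
carry_out(
  increments=[
    {"grip": 88, "tx": 0, "ty": -0.028, "tz": 0, "ax": 0, "ay": 0, "az": 0},
    {"grip": 88, "tx": 0, "ty": -0.028, "tz": 0, "ax": 0, "ay": 0, "az": 0},
    {"grip": 88, "tx": 0, "ty": -0.028, "tz": 0, "ax": 0, "ay": 0, "az": 0},
    {"grip": 88, "tx": 0, "ty": -0.028, "tz": 0, "ax": 0, "ay": 0, "az": 0},
    {"grip": 88, "tx": 0, "ty": -0.028, "tz": 0, "ax": 0, "ay": 0, "az": 0},
    {"grip": 88, "tx": 0, "ty": -0.028, "tz": 0, "ax": 0, "ay": 0, "az": 0},
    {"grip": 88, "tx": 0, "ty": -0.028, "tz": 0, "ax": 0, "ay": 0, "az": 0},
    {"grip": 88, "tx": 0, "ty": -0.028, "tz": 0, "ax": 0, "ay": 0, "az": 0},
    {"grip": 88, "tx": 0, "ty": 0, "tz": 0, "ax": 0, "ay": 0, "az": 0},
    {"grip": 88, "tx": 0, "ty": 0, "tz": 0, "ax": 0, "ay": 0, "az": 0},
  ],
)

```text
time_s: 3.63
position: [0.5772, -0.0062, 0.2387]
tcp_rot: [[1.0, 0.0, 0.0], [0.0, -1.0, -0.001], [0.0, 0.001, -1.0]]
ft_force: [0.7, -1.6, 0.3]
grip_width: 1.0
```

```bash
python3 snap.py 3
```

```text
3.6333 [ 0.5772197  -0.00619024  0.23869288] [[1.0, 0.0003, 0.0001], [0.0003, -1.0, -0.001], [0.0001, 0.001, -1.0]] 0.023520139228546056 [ 0.70769972 -1.59809643  0.32247074] 1.00049085837325
```

View pics/w2.png

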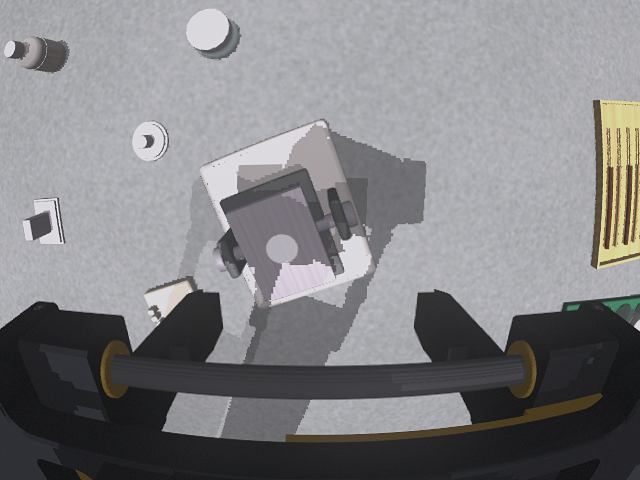

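View pics/w3.png

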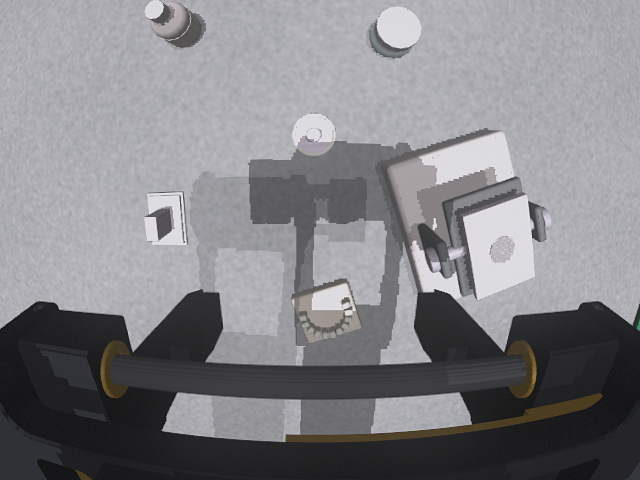

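Run:
```python
from h import *
crop('pics/w1.png',40,120,130,180,4,'pics/d1.png')
crop('pics/w2.png',205,155,160,155,4,'pics/d2.png')
crop('pics/w3.png',420,165,140,140,4,'pics/d3.png')
a=cv2.imread('pics/w2.png')[190:250,10:75];b=cv2.imread('pics/w3.png')[188:248,135:200]
cv2.imwrite('pics/d4.png',cv2.resize(np.hstack([a,b]),None,fx=6,fy=6,interpolation=cv2.INTER_CUBIC))
```

```text
(no output)
```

View pics/d1.png

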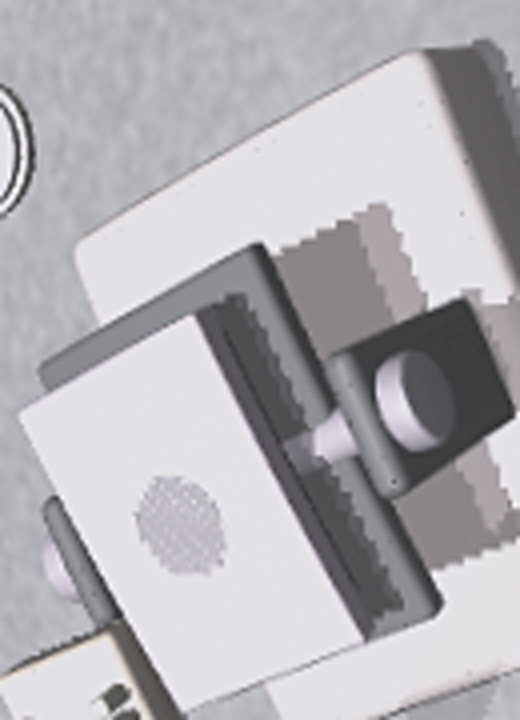

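View pics/d2.png

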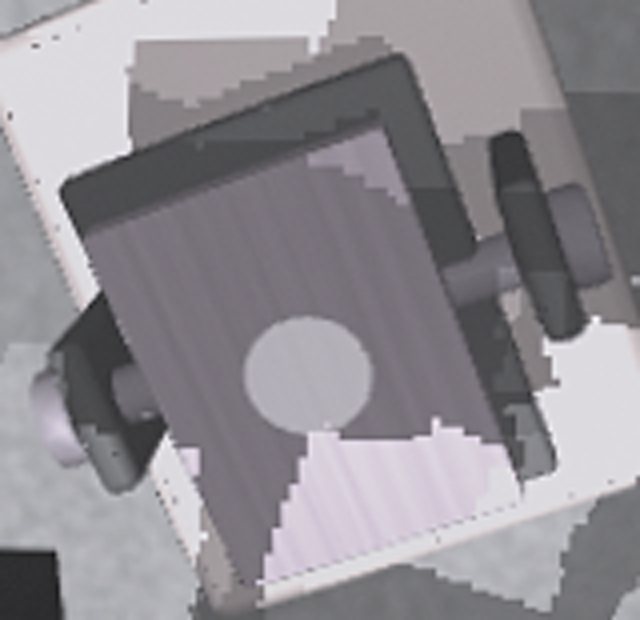

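View pics/d3.png

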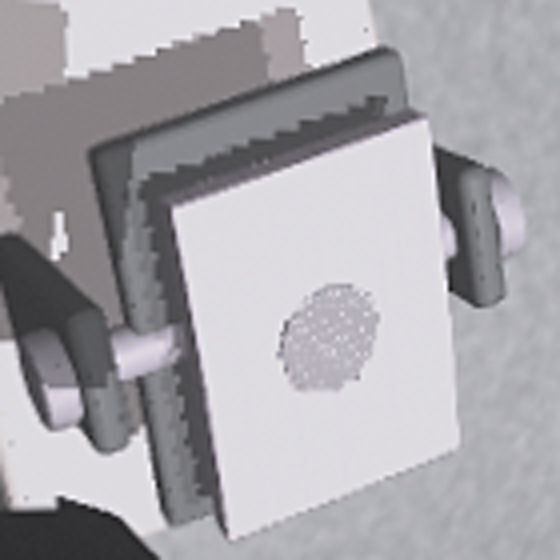

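View pics/d4.png

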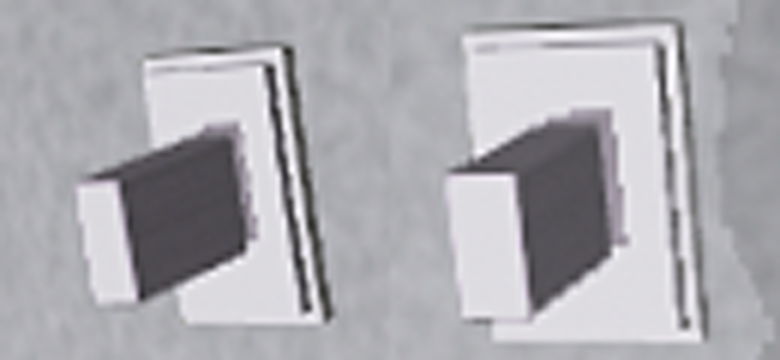

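```bash
cat > m3.py <<'E'
from m2 import *
import pickle
M={'scene':r.camera_model('scene'),'side':r.camera_model('side'),**{f'w{k}':pickle.load(open(f'w{k}.pkl','rb')) for k in (1,2,3)}}
nm=lambda k:'wrist' if k[0]=='w' else k
# order BL(-x,+y),BR(-x,-y),TL(+x,+y),TR(+x,-y)
obs={'scene':np.array(S),'side':np.array([D[1],D[3],D[0],D[2]]),
'w1':np.array([un(p,4,40,120) for p in [(188,714),(367,641),(20,414),(194,316)]]),
'w2':np.array([un(p,4,205,155) for p in [(246,587),(520,500),(90,235),(380,124)]]),
'w3':np.array([un(p,4,420,165) for p in [(230,539),(459,443),(172,210),(428,120)]])}
def fit(keys,pts,p0,obs,sig=2.0):
    np_=len(p0)
    def f(q):
        P=pts(q[:np_]); o=q[np_:].reshape(-1,2)
        return np.r_[np.concatenate([(proj(nm(k),P,M[k])+o[i]-obs[k]).ravel() for i,k in enumerate(keys)])/.5,o.ravel()/sig]
    q=least_squares(f,np.r_[p0,np.zeros(2*len(keys))])
    sd=np.sqrt(np.diag(np.linalg.inv(q.jac.T@q.jac)))[:np_]
    print(keys,q.x[:np_],'sd',sd,'off',q.x[np_:],'res px',(q.fun[:-2*len(keys)]*.5).round(1)); return q.x[:np_]
if __name__=='__main__':
    for keys in (['w1','w2','w3'],['w1','w3'],['w1','w2','w3','scene','side']):
        p=fit(keys,lambda p:stagepts(p)[2],[.56,-.16,.3,.2],obs); print('  slope,yaw deg',np.degrees(p[3]),np.degrees(p[2]),stagepts(p)[0])
    for i in range(4): print(tri([(nm(k),obs[k][i],M[k]) for k in ('w1','w2','w3')]))
    # window centre
    W={'w1':un((182,525),4,40,120),'w2':un((308,375),4,205,155),'w3':un((330,338),4,420,165)}
    print('win',tri([('wrist',W[k],M[k]) for k in W]))
    so={'w2':np.array([un(p,6,10,190) for p in [(78,183),(122,178),(138,302),(97,308),(290,47),(330,320)]]),
        'w3':np.array([un((p[0]-390,p[1]),6,135,188) for p in [(447,175),(515,174),(528,320),(465,320),(682,25),(705,340)]])}
    u=lambda L,x0,y0:np.array([un(p,8,x0,y0) for p in L])
    # order grip: TL(+x+y) TR(+x-y) BR(-x-y) BL(-x+y), plate (+x,-y),(-x,-y)
    so['scene']=u([(262,127),(213,135),(165,78),(207,68),(172,330),(68,203)],375,215)
    so['side']=u([(247,80),(270,115),(150,140),(135,103),(378,300),(112,368)],240,175)
    def sp(p):
        x,y,w=p[:3]; L=np.array([[.013,.007,.047],[.013,-.007,.047],[-.013,-.007,.047],[-.013,.007,.047],[.03,-.022,0],[-.03,-.022,0]])
        c,s=np.cos(w),np.sin(w); return np.c_[x+c*L[:,0]-s*L[:,1],y+s*L[:,0]+c*L[:,1],L[:,2]]
    for keys in (['w2','w3'],['w2','w3','scene','side']): fit(keys,sp,[.56,.16,0.],so)
    for i in range(6): print(tri([(nm(k),so[k][i],M[k]) for k in ('w2','w3')]))
    print('dropper', atz('side',(385,197),0,M['side']),'model',atz('wrist',(326,312),.02,M['w3']),'jar',atz('side',(437,288),0,M['side']))
E
python3 m3.py | tail -n +10
```

```text
['w1', 'w2', 'w3'] [ 0.5669 -0.1563  0.3429  0.1034] sd [0.001  0.0009 0.0027 0.0063] off [ 0.4198 -1.2137  0.0936 -2.6255  0.4562 -1.8401] res px [-0.7 -0.2  0.5  0.7 -0.3  0.1  0.5 -0.5  0.1 -0.   1.5 -0.7 -2.6  0.6
  0.9  0.3 -0.7  0.4  0.2  0.9 -0.2 -0.3  0.6 -0.9]
  slope,yaw deg 5.922181616788444 19.64421867556121 [ 0.5645 -0.1572  0.1199]
['w1', 'w3'] [ 0.5671 -0.1565  0.3493  0.1101] sd [0.0012 0.0012 0.0036 0.0071] off [ 0.2369 -1.0903  0.2002 -1.7018] res px [-0.3 -0.2  0.8  0.3 -0.6  0.5  0.1 -0.5 -0.5  0.4  0.2  0.5 -0.2  0.2
  0.5 -0.9]
  slope,yaw deg 6.305701644002764 20.01582180769917 [ 0.5646 -0.1574  0.1199]
['w1', 'w2', 'w3', 'scene', 'side'] [ 0.5669 -0.1562  0.3442  0.0979] sd [0.0009 0.0008 0.0025 0.0054] off [ 0.5316 -1.1325  0.2376 -2.5366  0.5633 -1.7514 -0.8282  2.0261  1.3578
  0.1832] res px [-0.8 -0.1  0.4  0.7 -0.2  0.   0.6 -0.6  0.1  0.1  1.6 -0.7 -2.6  0.6
  0.8  0.1 -0.5  0.6  0.4  1.  -0.3 -0.4  0.5 -1.1  0.9  0.5 -0.2  0.2
  0.2 -1.4 -0.9  0.6 -1.  -0.3 -0.3  0.7  0.2  0.4  1.  -0.8]
  slope,yaw deg 5.611856151741114 19.718416559731903 [ 0.5646 -0.
[... 1329 characters left out ...]
array([0.5759, 0.17  , 0.0455]), [np.float64(0.02060190362855049), np.float64(0.024434695463953986)])
(array([0.5759, 0.1574, 0.0443]), [np.float64(0.27598926734965035), np.float64(0.3259593812085145)])
(array([0.551 , 0.1571, 0.0465]), [np.float64(0.24449433423950512), np.float64(0.2878564584566026)])
(array([0.5507, 0.1689, 0.0476]), [np.float64(0.24900416770354974), np.float64(0.29430321170442475)])
(array([0.5931, 0.1407, 0.0019]), [np.float64(0.08109116465633034), np.float64(0.093158318876346)])
(array([0.5331, 0.1419, 0.0013]), [np.float64(0.19956213029414227), np.float64(0.22748129743296985)])
dropper [0.7685 0.1246 0.    ] model [ 0.4601 -0.0149  0.02  ] jar [ 0.7554 -0.0844  0.    ]
```

Emit:
carry_out(
  increments=[
    {"grip": 88, "tx": -0.002, "ty": -0.0267, "tz": 0.014, "ax": 0, "ay": 0, "az": 0.125},
    {"grip": 88, "tx": -0.002, "ty": -0.0267, "tz": 0.014, "ax": 0, "ay": 0, "az": 0},
    {"grip": 88, "tx": -0.002, "ty": -0.0267, "tz": 0.014, "ax": 0, "ay": 0, "az": 0},
    {"grip": 88, "tx": -0.002, "ty": -0.0267, "tz": 0.014, "ax": 0, "ay": 0, "az": 0},
    {"grip": 88, "tx": -0.002, "ty": -0.0267, "tz": 0.014, "ax": 0, "ay": 0, "az": 0},
    {"grip": 88, "tx": -0.002, "ty": -0.0267, "tz": 0.014, "ax": 0, "ay": 0, "az": 0},
    {"grip": 88, "tx": -0.002, "ty": -0.0267, "tz": 0.014, "ax": 0, "ay": 0, "az": 0},
    {"grip": 88, "tx": -0.002, "ty": -0.0267, "tz": 0.014, "ax": 0, "ay": 0, "az": 0},
    {"grip": 88, "tx": 0, "ty": 0, "tz": 0, "ax": 0, "ay": 0, "az": 0},
    {"grip": 88, "tx": 0, "ty": 0, "tz": 0, "ax": 0, "ay": 0, "az": 0},
  ],
)

```text
time_s: 4.52
position: [0.5664, 0.1646, 0.1482]
tcp_rot: [[1.0, -0.015, -0.002], [-0.015, -1.0, -0.001], [-0.002, 0.001, -1.0]]
ft_force: [0.2, -0.2, 0.4]
grip_width: 0.998
```

```bash
python3 snap.py 4
```

```text
4.5167 [0.56636117 0.16455739 0.14817529] [[0.9999, -0.0149, -0.0017], [-0.0149, -0.9999, -0.0013], [-0.0017, 0.0013, -1.0]] 0.022713778734272525 [ 0.19049491 -0.18088506  0.36723503] 0.9977043929858332
```

View pics/w4.png

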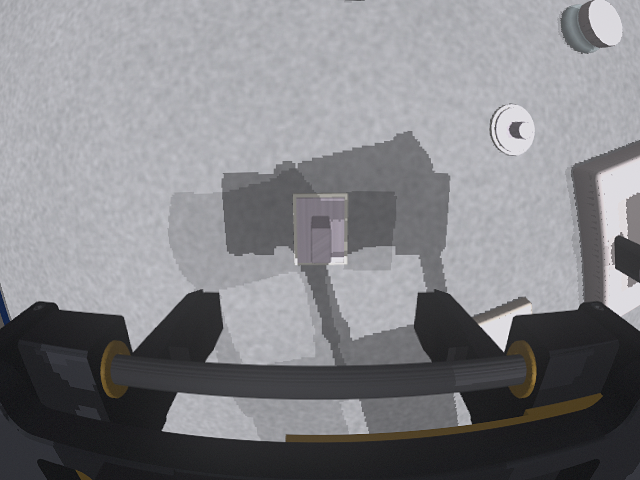

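Run:
```python
from h import *
import pickle
m=pickle.load(open('w4.pkl','rb'))
print(proj('wrist',[[.5633,.1642,.047],[.5633+.03,.1642-.022,0],[.5633+.03,.1642+.022,0],[.5633-.03,.1642+.022,0]],m))
crop('pics/w4.png',280,180,80,100,6,'pics/e4.png')
```

```text
[[318.81707718 246.26691146]
 [345.46375342 192.3107652 ]
 [290.70285992 193.13443408]
 [293.19650434 263.26007753]]
```

View pics/e4.png

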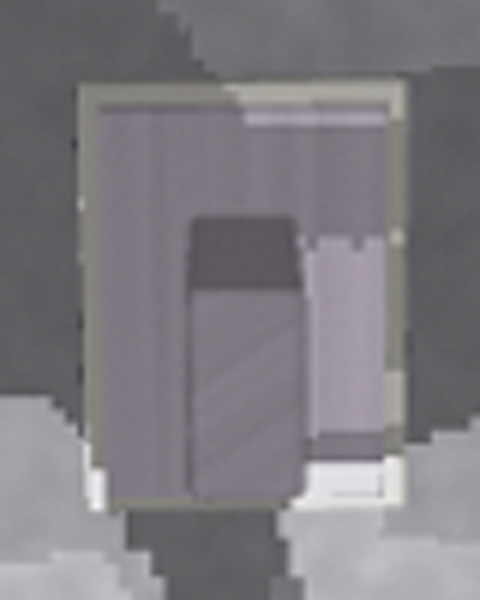

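Emit:
carry_out(
  increments=[
    {"grip": 88, "tx": -0.0035, "ty": 0.0025, "tz": 0.0205, "ax": 0, "ay": 0, "az": 0},
    {"grip": 88, "tx": 0, "ty": 0, "tz": 0.0205, "ax": 0, "ay": 0, "az": 0},
    {"grip": 88, "tx": 0, "ty": 0, "tz": 0.0205, "ax": 0, "ay": 0, "az": 0},
    {"grip": 88, "tx": 0, "ty": 0, "tz": 0.0205, "ax": 0, "ay": 0, "az": 0},
    {"grip": 88, "tx": 0, "ty": 0, "tz": 0.0205, "ax": 0, "ay": 0, "az": 0},
    {"grip": 88, "tx": 0, "ty": 0, "tz": 0.0205, "ax": 0, "ay": 0, "az": 0},
    {"grip": 88, "tx": 0, "ty": 0, "tz": 0.0205, "ax": 0, "ay": 0, "az": 0},
    {"grip": 88, "tx": 0, "ty": 0, "tz": 0.0205, "ax": 0, "ay": 0, "az": 0},
    {"grip": 88, "tx": 0, "ty": 0, "tz": 0.003, "ax": 0, "ay": 0, "az": 0},
    {"grip": 88, "tx": 0, "ty": 0, "tz": 0, "ax": 0, "ay": 0, "az": 0},
  ],
)

```text
time_s: 5.4
position: [0.5635, 0.162, 0.0151]
tcp_rot: [[1.0, -0.017, -0.002], [-0.017, -1.0, -0.001], [-0.001, 0.001, -1.0]]
ft_force: [-0.1, 0.9, -0.4]
grip_width: 1.0
```

```bash
python3 snap.py 5
python3 - <<'E'
from h import *
s=r.get_image('side')[120:280,180:360,::-1]; w=cv2.imread('pics/w5.png')[180:400,200:440]
cv2.imwrite('pics/f5.png',cv2.resize(s,None,fx=3,fy=3)); cv2.imwrite('pics/f5w.png',cv2.resize(w,None,fx=2,fy=2))
E
```

```text
5.4 [0.56349547 0.16198777 0.01507733] [[0.9999, -0.017, -0.0015], [-0.017, -0.9999, -0.0008], [-0.0015, 0.0008, -1.0]] 0.024144658203455627 [-0.08709651  0.88109435 -0.4335597 ] 1.000443311703279
```

View pics/f5.png

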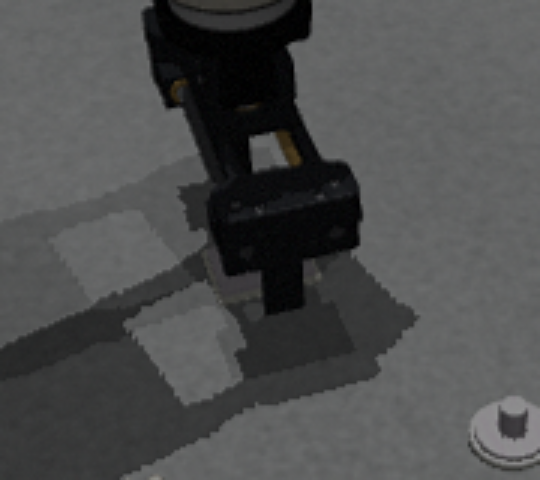

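View pics/f5w.png

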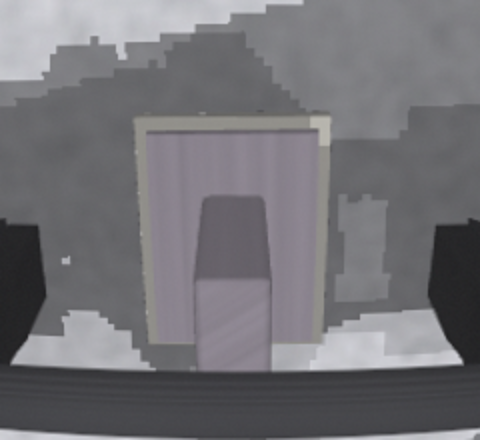

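Run:
```python
from h import *
import pickle
m=pickle.load(open('w5.pkl','rb'))
print(proj('wrist',[[.5633+.03,.1615-.022,0],[.5633+.03,.1615+.022,0],[.5633+.013,.1615,.047]],m))
```

```text
[[366.81187837 234.92139029]
 [270.25464541 236.53277729]
 [319.58083379 319.80737253]]
```

Emit:
carry_out(
  increments=[
    {"grip": 40, "tx": 0, "ty": 0, "tz": 0, "ax": 0, "ay": 0, "az": 0},
    {"grip": 5, "tx": 0, "ty": 0, "tz": 0, "ax": 0, "ay": 0, "az": 0},
    {"grip": 5, "tx": 0, "ty": 0, "tz": 0, "ax": 0, "ay": 0, "az": 0},
    {"grip": 5, "tx": 0, "ty": 0, "tz": 0, "ax": 0, "ay": 0, "az": 0},
    {"grip": 5, "tx": 0, "ty": 0, "tz": 0, "ax": 0, "ay": 0, "az": 0},
    {"grip": 5, "tx": 0, "ty": 0, "tz": 0, "ax": 0, "ay": 0, "az": 0},
    {"grip": 5, "tx": 0, "ty": 0, "tz": 0, "ax": 0, "ay": 0, "az": 0},
    {"grip": 5, "tx": 0, "ty": 0, "tz": 0, "ax": 0, "ay": 0, "az": 0},
    {"grip": 5, "tx": 0, "ty": 0, "tz": 0, "ax": 0, "ay": 0, "az": 0},
    {"grip": 5, "tx": 0, "ty": 0, "tz": 0, "ax": 0, "ay": 0, "az": 0},
  ],
  newtons=30,
)

```text
time_s: 6.33
position: [0.5636, 0.1637, 0.0154]
tcp_rot: [[1.0, -0.015, -0.0], [-0.015, -1.0, -0.0], [-0.0, 0.0, -1.0]]
ft_force: [0.9, -0.1, 0.0]
grip_width: 0.267
```

Emit:
carry_out(
  increments=[
    {"grip": 5, "tx": 0, "ty": 0, "tz": 0, "ax": 0, "ay": 0, "az": 0},
    {"grip": 5, "tx": 0, "ty": 0, "tz": 0, "ax": 0, "ay": 0, "az": 0},
    {"grip": 5, "tx": 0, "ty": 0, "tz": 0, "ax": 0, "ay": 0, "az": 0},
    {"grip": 5, "tx": 0, "ty": 0, "tz": 0, "ax": 0, "ay": 0, "az": 0},
    {"grip": 5, "tx": 0, "ty": 0, "tz": 0, "ax": 0, "ay": 0, "az": 0},
    {"grip": 5, "tx": 0, "ty": 0, "tz": 0, "ax": 0, "ay": 0, "az": 0},
    {"grip": 5, "tx": 0, "ty": 0, "tz": 0, "ax": 0, "ay": 0, "az": 0},
    {"grip": 5, "tx": 0, "ty": 0, "tz": 0, "ax": 0, "ay": 0, "az": 0},
    {"grip": 5, "tx": 0, "ty": 0, "tz": 0, "ax": 0, "ay": 0, "az": 0},
    {"grip": 5, "tx": 0, "ty": 0, "tz": 0, "ax": 0, "ay": 0, "az": 0},
  ],
)

```text
time_s: 7.17
position: [0.5636, 0.1637, 0.0154]
tcp_rot: [[1.0, -0.015, -0.0], [-0.015, -1.0, -0.0], [-0.0, 0.0, -1.0]]
ft_force: [0.2, -0.3, -1.4]
grip_width: 0.158
```

```bash
python3 snap.py 6; python3 -c "
import cv2
w=cv2.imread('pics/w6.png')[180:400,200:440]
cv2.imwrite('pics/f6w.png',cv2.resize(w,None,fx=2,fy=2))"
```

```text
7.1667 [0.56357363 0.16366987 0.0154322 ] [[0.9999, -0.0153, -0.0001], [-0.0153, -0.9999, -0.0], [-0.0001, 0.0, -1.0]] 0.0019581311729216875 [ 0.22339996 -0.31017716 -1.38805928] 0.15789402146293627
```

View pics/f6w.png

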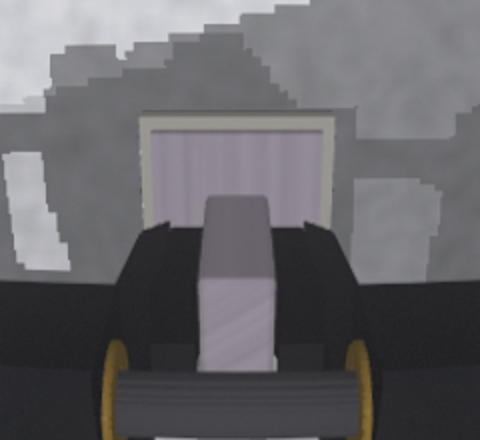

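Emit:
carry_out(
  increments=[
    {"grip": 5, "tx": 0, "ty": 0, "tz": -0.01, "ax": 0, "ay": 0, "az": 0},
    {"grip": 5, "tx": 0, "ty": 0, "tz": -0.02, "ax": 0, "ay": 0, "az": 0},
    {"grip": 5, "tx": 0, "ty": 0, "tz": -0.03, "ax": 0, "ay": 0, "az": 0},
    {"grip": 5, "tx": 0, "ty": 0, "tz": -0.03, "ax": 0, "ay": 0, "az": 0},
    {"grip": 5, "tx": 0, "ty": 0, "tz": -0.03, "ax": 0, "ay": 0, "az": 0},
    {"grip": 5, "tx": 0, "ty": 0, "tz": -0.03, "ax": 0, "ay": 0, "az": 0},
    {"grip": 5, "tx": 0, "ty": 0, "tz": -0.03, "ax": 0, "ay": 0, "az": 0},
    {"grip": 5, "tx": 0, "ty": 0, "tz": -0.03, "ax": 0, "ay": 0, "az": 0},
    {"grip": 5, "tx": 0, "ty": 0, "tz": -0.02, "ax": 0, "ay": 0, "az": 0},
    {"grip": 5, "tx": 0, "ty": 0, "tz": 0, "ax": 0, "ay": 0, "az": 0},
  ],
)

```text
time_s: 8.05
position: [0.5664, 0.1644, 0.205]
tcp_rot: [[1.0, -0.015, 0.009], [-0.015, -1.0, 0.002], [0.008, -0.002, -1.0]]
ft_force: [0.8, 0.4, 0.1]
grip_width: 0.157
```

```bash
python3 snap.py 7
python3 - <<'E'
from h import *
import pickle
s=r.get_image('side')[:,:,::-1];cv2.imwrite('pics/s7.png',s)
sc=r.get_image('scene')[:,:,::-1];cv2.imwrite('pics/sc7.png',sc)
w=cv2.imread('pics/w7.png')[180:400,200:440]
cv2.imwrite('pics/f7.png',np.hstack([cv2.resize(w,(400,367)),cv2.resize(s[60:243,170:370],(400,367))]))
for k in (6,7):
  m=pickle.load(open(f'w{k}.pkl','rb')); z=0 if k==6 else r.read_state()['position'][2]-.0154; p=r.read_state()['position']
  print(k,proj('wrist',[[p[0]+.03,p[1]-.022,z],[p[0]+.03,p[1]+.022,z],[p[0]+.013,p[1],z+.047]],m))
E
```

```text
8.05 [0.56639864 0.16443276 0.20500341] [[0.9998, -0.0153, 0.0085], [-0.0153, -0.9999, 0.0022], [0.0085, -0.0023, -1.0]] 0.05112522851473488 [0.76766406 0.38759576 0.05332462] 0.1567965888945633
6 [[366.121321   235.63623404]
 [269.87745047 237.06750582]
 [318.68856825 320.10830072]]
7 [[366.00931198 237.92094093]
 [273.53607083 239.22794492]
 [320.64632797 317.95025194]]
```

View pics/f7.png

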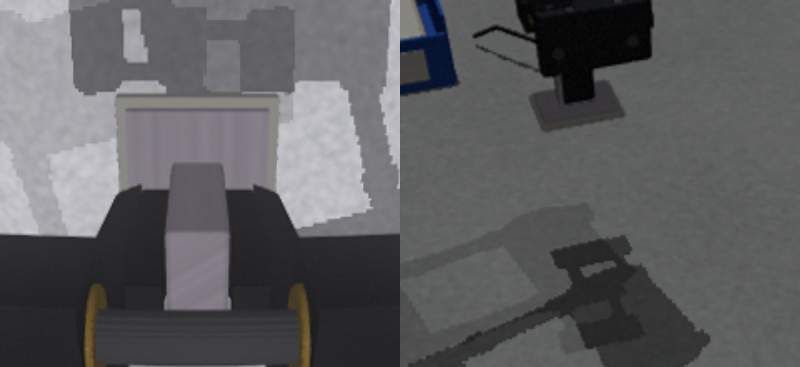

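Emit:
carry_out(
  increments=[
    {"grip": 5, "tx": 0, "ty": 0.02, "tz": 0, "ax": 0, "ay": 0, "az": 0},
    {"grip": 5, "tx": 0, "ty": 0.04, "tz": 0, "ax": 0, "ay": 0, "az": 0},
    {"grip": 5, "tx": 0, "ty": 0.04, "tz": 0, "ax": 0, "ay": 0, "az": 0},
    {"grip": 5, "tx": 0, "ty": 0.04, "tz": 0, "ax": 0, "ay": 0, "az": 0},
    {"grip": 5, "tx": 0, "ty": 0.04, "tz": 0, "ax": 0, "ay": 0, "az": 0},
    {"grip": 5, "tx": 0, "ty": 0.04, "tz": 0, "ax": 0, "ay": 0, "az": 0},
    {"grip": 5, "tx": 0, "ty": 0.04, "tz": 0, "ax": 0, "ay": 0, "az": 0},
    {"grip": 5, "tx": 0, "ty": 0.04, "tz": 0, "ax": 0, "ay": 0, "az": 0},
    {"grip": 5, "tx": 0, "ty": 0.04, "tz": 0, "ax": 0, "ay": 0, "az": 0},
    {"grip": 5, "tx": 0, "ty": 0.04, "tz": 0, "ax": 0, "ay": 0, "az": 0},
  ],
)

```text
time_s: 9.03
position: [0.5572, -0.1414, 0.1969]
tcp_rot: [[1.0, -0.015, -0.004], [-0.015, -1.0, 0.001], [-0.004, -0.001, -1.0]]
ft_force: [0.5, -0.3, -0.6]
grip_width: 0.153
```

Emit:
carry_out(
  increments=[
    {"grip": 5, "tx": 0, "ty": 0, "tz": 0, "ax": 0, "ay": 0, "az": -0.6},
    {"grip": 5, "tx": 0, "ty": 0, "tz": 0, "ax": 0, "ay": 0, "az": -0.6},
    {"grip": 5, "tx": 0, "ty": 0, "tz": 0, "ax": 0, "ay": 0, "az": -0.6},
    {"grip": 5, "tx": 0, "ty": 0, "tz": 0, "ax": 0, "ay": 0, "az": -0.6},
    {"grip": 5, "tx": 0, "ty": 0, "tz": 0, "ax": 0, "ay": 0, "az": -0.6},
    {"grip": 5, "tx": 0, "ty": 0, "tz": 0, "ax": 0, "ay": 0.3, "az": 0},
    {"grip": 5, "tx": 0, "ty": 0, "tz": 0, "ax": 0, "ay": 0.3, "az": 0},
    {"grip": 5, "tx": 0, "ty": 0, "tz": 0, "ax": 0, "ay": 0.3, "az": 0},
    {"grip": 5, "tx": 0, "ty": 0, "tz": 0, "ax": 0, "ay": 0, "az": 0},
    {"grip": 5, "tx": 0, "ty": 0, "tz": 0, "ax": 0, "ay": 0, "az": 0},
  ],
)

```text
time_s: 9.87
position: [0.5573, -0.1401, 0.1975]
tcp_rot: [[0.936, 0.337, 0.097], [0.335, -0.941, 0.037], [0.104, -0.002, -0.995]]
ft_force: [0.6, 0.1, -1.3]
grip_width: 0.156
```

```bash
cat > tgt.py <<'E'
import sys
from m2 import *
from scipy.spatial.transform import Rotation as Ro
h=float(sys.argv[1]); C=np.array([.5655,-.157,.120]); w,s_=np.radians([19.8,float(sys.argv[2]) if len(sys.argv)>2 else 6.2])
_,R,_=stagepts([0,0,w,s_]); Z=R[:,2]
T=np.c_[R[:,0],-R[:,1],-Z]; tp=C+(h+.0154)*Z
st=r.read_state(); Rt=st['tcp_rot']; p=st['position']
print('t',st['time_s'],'pos',p,'F',st['ft_force'],'M',st['moment'],'g',st['grip_width'],'dq',abs(st['dq']).max())
print('rot err units',Ro.from_matrix(Rt.T@T).as_rotvec()/.12,'shift units',Rt.T@(tp-p)/.8,'mm in stage', R.T@(p-C)*1000, 'F stage',R.T@st['ft_force'])
E
python3 tgt.py .025|tail -2
```

```text
t 9.8667 pos [ 0.5573 -0.1401  0.1975] F [ 0.605   0.0894 -1.2819] M [-0.0207  0.1112  0.0345] g 0.15624567662136982 dq 0.02646595932982069
rot err units [-0.0169  0.0313 -0.0159] shift units [-0.0078  0.0234  0.046 ] mm in stage [ 6.4301 18.6727 77.2095] F stage [ 0.4575 -0.1208 -1.3392]
```

Emit:
carry_out(
  increments=[
    {"grip": 5, "tx": -0.0013, "ty": 0.0039, "tz": 0.0077, "ax": 0, "ay": 0, "az": 0},
    {"grip": 5, "tx": -0.0013, "ty": 0.0039, "tz": 0.0077, "ax": 0, "ay": 0, "az": 0},
    {"grip": 5, "tx": -0.0013, "ty": 0.0039, "tz": 0.0077, "ax": 0, "ay": 0, "az": 0},
    {"grip": 5, "tx": -0.0013, "ty": 0.0039, "tz": 0.0077, "ax": 0, "ay": 0, "az": 0},
    {"grip": 5, "tx": -0.0013, "ty": 0.0039, "tz": 0.0077, "ax": 0, "ay": 0, "az": 0},
    {"grip": 5, "tx": -0.0013, "ty": 0.0039, "tz": 0.0077, "ax": 0, "ay": 0, "az": 0},
    {"grip": 5, "tx": 0, "ty": 0, "tz": 0, "ax": 0, "ay": 0, "az": 0},
    {"grip": 5, "tx": 0, "ty": 0, "tz": 0, "ax": 0, "ay": 0, "az": 0},
    {"grip": 5, "tx": 0, "ty": 0, "tz": 0, "ax": 0, "ay": 0, "az": 0},
    {"grip": 5, "tx": 0, "ty": 0, "tz": 0, "ax": 0, "ay": 0, "az": 0},
  ],
)

```text
time_s: 10.7
position: [0.5635, -0.1587, 0.1626]
tcp_rot: [[0.936, 0.338, 0.102], [0.336, -0.941, 0.036], [0.108, 0.0, -0.994]]
ft_force: [0.6, -0.2, -0.7]
grip_width: 0.154
```

```bash
python3 tgt.py .025|tail -2; python3 snap.py 8
python3 - <<'E'
from h import *
s=r.get_image('side')[:,:,::-1];cv2.imwrite('pics/s8.png',s)
sc=r.get_image('scene')[:,:,::-1];cv2.imwrite('pics/sc8.png',sc)
a=cv2.resize(s[240:440,240:440],(400,400),interpolation=cv2.INTER_CUBIC);b=cv2.resize(sc[180:320,170:310],(400,400),interpolation=cv2.INTER_CUBIC)
cv2.imwrite('pics/f8.png',np.hstack([a,b]))
E
```

```text
t 10.7 pos [ 0.5635 -0.1587  0.1626] F [ 0.6491 -0.2292 -0.674 ] M [-0.0209  0.029   0.0542] g 0.15372392748672642 dq 0.003944829275520257
rot err units [ 0.0047 -0.0041 -0.0069] shift units [-0.0028 -0.0011  0.0028] mm in stage [ 2.2008 -0.907  42.6094] F stage [ 0.4572 -0.4355 -0.7277]
10.7 [ 0.56353614 -0.15867107  0.16259785] [[0.9356, 0.3379, 0.1023], [0.336, -0.9412, 0.0362], [0.1085, 0.0005, -0.9941]] 0.003944829275520257 [ 0.64908317 -0.22921184 -0.67403923] 0.15372392748672642
```

View pics/f8.png

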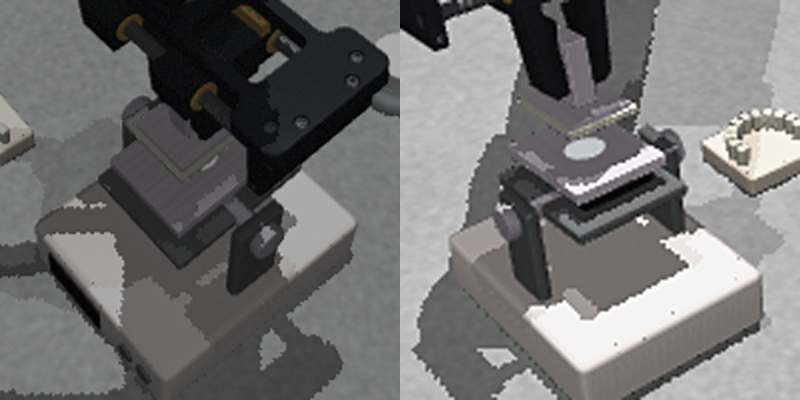

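View pics/w8.png

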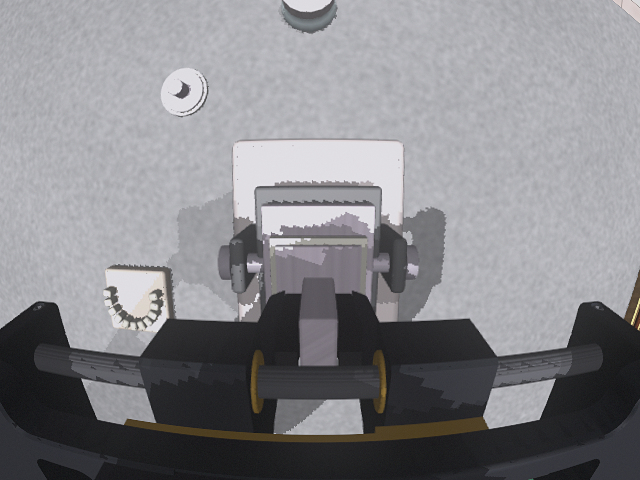

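Run:
```python
from h import *
import pickle
from m2 import stagepts
m=pickle.load(open('w8.pkl','rb')); st=r.read_state();p,Rt=st['position'],st['tcp_rot']
c,R,_=stagepts([0,0,np.radians(19.8),np.radians(6.2)]); C=np.array([.5655,-.157,.12])
f=lambda L:[p+Rt@np.array(q) for q in L]
print('slide +x corners (y+,y-)',proj('wrist',f([[.03,-.022,.0154],[.03,.022,.0154],[.013,0,-.0316]]),m))
print('stage',proj('wrist',[C+R@[.04,.03,0],C+R@[.04,-.03,0]],m))
crop('pics/w8.png',225,175,180,130,4,'pics/g8.png')
crop('pics/sc8.png',205,205,75,60,10,'pics/g8s.png')
```

```text
scene [array([ 0.5269, -0.1471]), array([ 0.5483, -0.2011]), array([ 0.5956, -0.1184]), array([ 0.6108, -0.1719])] [ 1.238  -0.2513  0.5846]
side [array([ 0.5947, -0.1127]), array([ 0.5186, -0.1464]), array([ 0.6136, -0.1709]), array([ 0.5382, -0.2009])] [ 0.437  -0.4476  0.5836]
0 1 [ 0.5195 -0.1451  0.1159] [np.float64(0.6624750182061644), np.float64(1.038073369109184)]
1 2 [ 0.5995 -0.1999  0.1579] [np.float64(3.7394412249221958), np.float64(5.663578077806496)]
1 3 [ 0.5395 -0.1994  0.1148] [np.float64(0.7095457856507965), np.float64(1.1404172418501999)]
2 0 [ 0.5945 -0.1162  0.1208] [np.float64(1.478305438487453), np.float64(2.0521087563566005)]
2 1 [ 0.5274 -0.1076  0.0679] [np.float64(2.3296119749210393), np.float64(3.4188379947650818)]
3 2 [ 0.6129 -0.1721  0.1217] [np.float64(0.09427382476410633), np.float64(0.13413260619672723)]
3 3 [ 0.5484 -0.1687  0.0707] [np.float64(3.128505553068446), np.float64(4.726056881060639)]
slide +x corners (y+,y-) [[270.7628 235.7026]
 [367.1109 235.6831]
 [319.2053 319.3752]]
stage [[259.8141 206.968 ]
 [374.3853 206.824 ]]
```

View pics/g8.png

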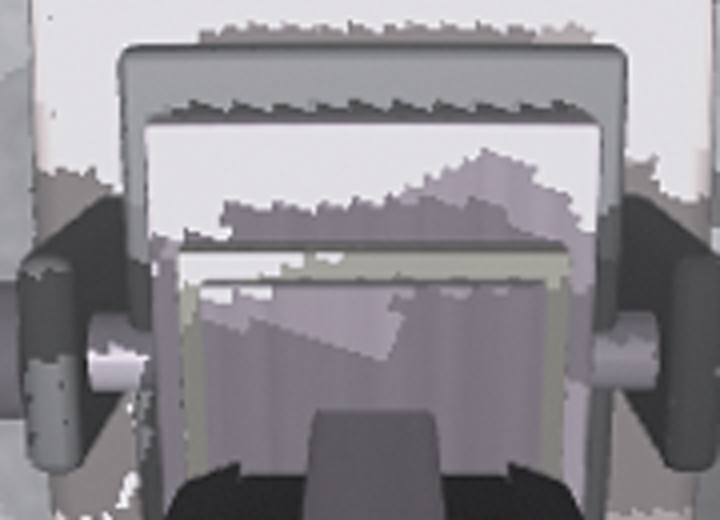

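View pics/g8s.png

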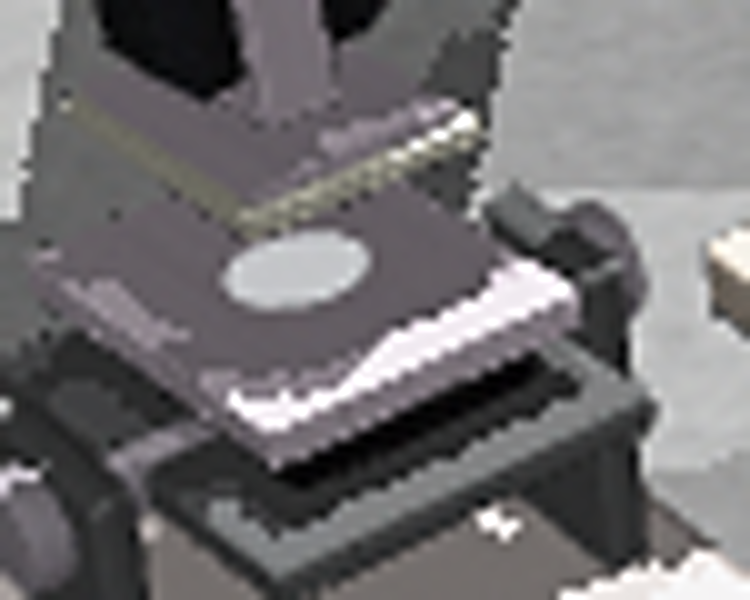

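```bash
python3 - <<'E' | tail -n +10
from m2 import *
st=r.read_state();p,Rt=st['position'],st['tcp_rot']; m=r.camera_model('scene')
T=lambda q:p+Rt@np.array(q)
def show(n,P):
    u=proj('scene',P,m); u=(u-[205,205]+.5)*10-.5; d=np.diff(u,axis=0); print(n,u.round(0).tolist(),np.degrees(np.arctan2(d[:,1],d[:,0])))
show('slide left,near,right bottom',[T([-.03,.022,.0154]),T([.03,.022,.0154]),T([.03,-.022,.0154])])
for s in (3,5,6.2,8):
    c,R,_=stagepts([0,0,np.radians(19.8),np.radians(s)]);C=np.array([.5655,-.157,.12])
    show(f'stage {s}',[C+R@np.array(q) for q in ([-.04,-.03,0],[.04,-.03,0],[.04,.03,0])])
E
```

```text
slide left,near,right bottom [[75.0, 115.0], [262.0, 238.0], [495.0, 135.0]] [ 33.2503 -23.7185]
stage 3 [[32.0, 237.0], [282.0, 432.0], [594.0, 287.0]] [ 37.957  -24.9701]
stage 5 [[33.0, 244.0], [280.0, 425.0], [593.0, 280.0]] [ 36.1769 -24.9238]
stage 6.2 [[34.0, 249.0], [279.0, 421.0], [592.0, 276.0]] [ 35.0461 -24.8955]
stage 8 [[36.0, 255.0], [278.0, 414.0], [591.0, 269.0]] [ 33.253  -24.8522]
```

Emit:
carry_out(
  increments=[
    {"grip": 5, "tx": -0.0014, "ty": -0.0005, "tz": 0.004, "ax": 0, "ay": 0, "az": 0},
    {"grip": 5, "tx": -0.0014, "ty": -0.0005, "tz": 0.004, "ax": 0, "ay": 0, "az": 0},
    {"grip": 5, "tx": 0, "ty": 0, "tz": 0.004, "ax": 0, "ay": 0, "az": 0},
    {"grip": 5, "tx": 0, "ty": 0, "tz": 0.004, "ax": 0, "ay": 0, "az": 0},
    {"grip": 5, "tx": 0, "ty": 0, "tz": 0.004, "ax": 0, "ay": 0, "az": 0},
    {"grip": 5, "tx": 0, "ty": 0, "tz": 0.004, "ax": 0, "ay": 0, "az": 0},
    {"grip": 5, "tx": 0, "ty": 0, "tz": 0.002, "ax": 0, "ay": 0, "az": 0},
    {"grip": 5, "tx": 0, "ty": 0, "tz": 0, "ax": 0, "ay": 0, "az": 0},
    {"grip": 5, "tx": 0, "ty": 0, "tz": 0, "ax": 0, "ay": 0, "az": 0},
    {"grip": 5, "tx": 0, "ty": 0, "tz": 0, "ax": 0, "ay": 0, "az": 0},
  ],
)

```text
time_s: 11.68
position: [0.5631, -0.158, 0.1413]
tcp_rot: [[0.936, 0.338, 0.102], [0.336, -0.941, 0.036], [0.108, 0.0, -0.994]]
ft_force: [1.5, 0.1, -0.6]
grip_width: 0.155
```

```bash
python3 tgt.py 0|tail -2; python3 snap.py 9
python3 - <<'E'
from h import *
s=r.get_image('side')[:,:,::-1];cv2.imwrite('pics/s9.png',s)
sc=r.get_image('scene')[:,:,::-1];cv2.imwrite('pics/sc9.png',sc)
crop('pics/sc9.png',205,205,75,60,10,'pics/g9s.png')
crop('pics/s9.png',280,280,110,100,6,'pics/g9d.png')
E
```

```text
t 11.6833 pos [ 0.5631 -0.158   0.1413] F [ 1.5188  0.1084 -0.5867] M [-0.0467  0.0619  0.0179] g 0.1551915464968085 dq 0.00429948225927862
rot err units [ 0.0024 -0.0001 -0.0076] shift units [ 0.0003 -0.0001  0.0076] mm in stage [-0.2532 -0.0921 21.4706] F stage [ 1.3938 -0.4125 -0.7415]
11.6833 [ 0.56311266 -0.15795739  0.14131766] [[0.9357, 0.3379, 0.1017], [0.3359, -0.9412, 0.0363], [0.108, 0.0002, -0.9941]] 0.00429948225927862 [ 1.51882218  0.10839604 -0.58667114] 0.1551915464968085
```

View pics/g9s.png

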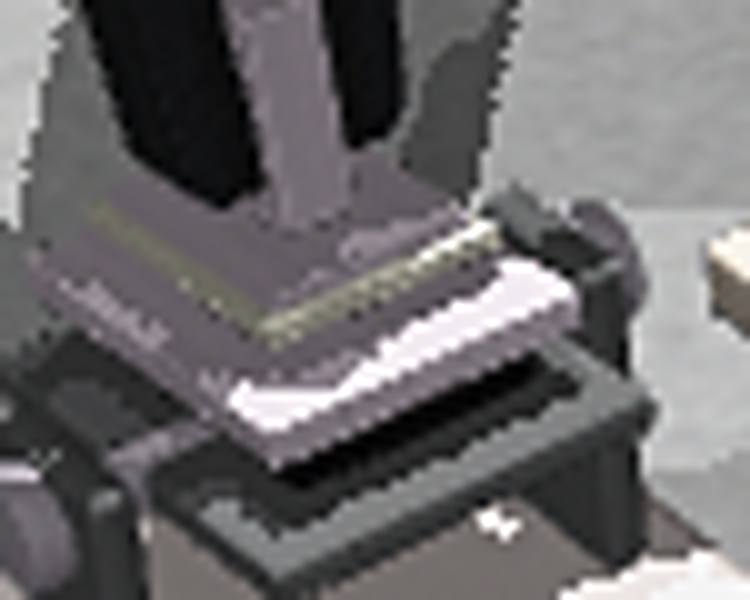

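View pics/g9d.png

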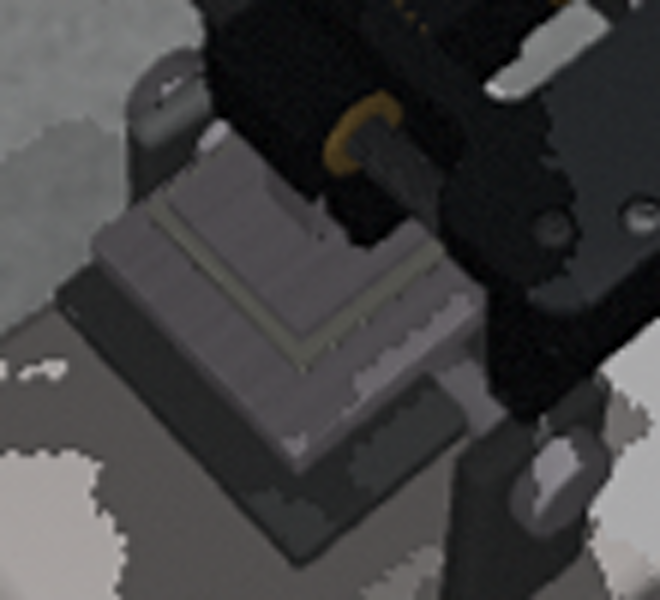

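Emit:
carry_out(
  increments=[
    {"grip": 5, "tx": 0, "ty": 0, "tz": 0.0016, "ax": 0, "ay": 0, "az": 0},
    {"grip": 5, "tx": 0, "ty": 0, "tz": 0.0016, "ax": 0, "ay": 0, "az": 0},
    {"grip": 5, "tx": 0, "ty": 0, "tz": 0.0016, "ax": 0, "ay": 0, "az": 0},
    {"grip": 5, "tx": 0, "ty": 0, "tz": 0.0012, "ax": 0, "ay": 0, "az": 0},
    {"grip": 5, "tx": 0, "ty": 0, "tz": 0.0012, "ax": 0, "ay": 0, "az": 0},
    {"grip": 5, "tx": 0, "ty": 0, "tz": 0.0012, "ax": 0, "ay": 0, "az": 0},
    {"grip": 5, "tx": 0, "ty": 0, "tz": 0.0012, "ax": 0, "ay": 0, "az": 0},
    {"grip": 5, "tx": 0, "ty": 0, "tz": 0.001, "ax": 0, "ay": 0, "az": 0},
    {"grip": 5, "tx": 0, "ty": 0, "tz": 0, "ax": 0, "ay": 0, "az": 0},
    {"grip": 5, "tx": 0, "ty": 0, "tz": 0, "ax": 0, "ay": 0, "az": 0},
  ],
)

```text
time_s: 12.67
position: [0.5638, -0.1576, 0.1329]
tcp_rot: [[0.936, 0.338, 0.101], [0.336, -0.941, 0.036], [0.108, -0.0, -0.994]]
ft_force: [-1.3, 0.1, 0.9]
grip_width: 0.16
```

```bash
python3 tgt.py 0|tail -2
python3 - <<'E'
from h import *
np.set_printoptions(precision=2,suppress=True)
F=[];Mo=[];P=[]
s=r.get_image('side')[:,:,::-1];cv2.imwrite('pics/s10.png',s)
for i in range(5):
    st=r.read_state();F.append(st['ft_force']);Mo.append(st['moment']);P.append(st['position'])
    sc=r.get_image('scene')[:,:,::-1]
cv2.imwrite('pics/sc10.png',sc)
print(np.array(F),np.array(Mo),np.array(P)*1000)
crop('pics/sc10.png',205,205,75,60,10,'pics/g10s.png')
crop('pics/s10.png',280,280,110,100,6,'pics/g10d.png')
E
```

```text
t 12.6667 pos [ 0.5638 -0.1576  0.1329] F [-1.2525  0.0781  0.9309] M [0.0506 0.3499 0.0158] g 0.1603556430928874 dq 0.0021725896219087796
rot err units [ 0.0005  0.0023 -0.0072] shift units [ 0.0005  0.     -0.003 ] mm in stage [-0.3928  0.0366 13.0024] F stage [-1.0447  0.4978  1.0499]
[[-0.98  0.88  0.99]
 [-0.42  0.21  2.18]
 [-0.68  0.65  0.95]
 [-1.47  0.69  1.53]
 [-1.69  0.62  2.34]] [[ 0.03  0.32  0.  ]
 [ 0.1   0.32  0.03]
 [ 0.03  0.33  0.05]
 [ 0.05  0.36 -0.01]
 [ 0.06  0.34 -0.02]] [[ 563.81 -157.59  132.92]
 [ 563.82 -157.58  132.88]
 [ 563.79 -157.57  132.84]
 [ 563.82 -157.57  132.85]
 [ 563.81 -157.58  132.81]]
```

View pics/g10s.png

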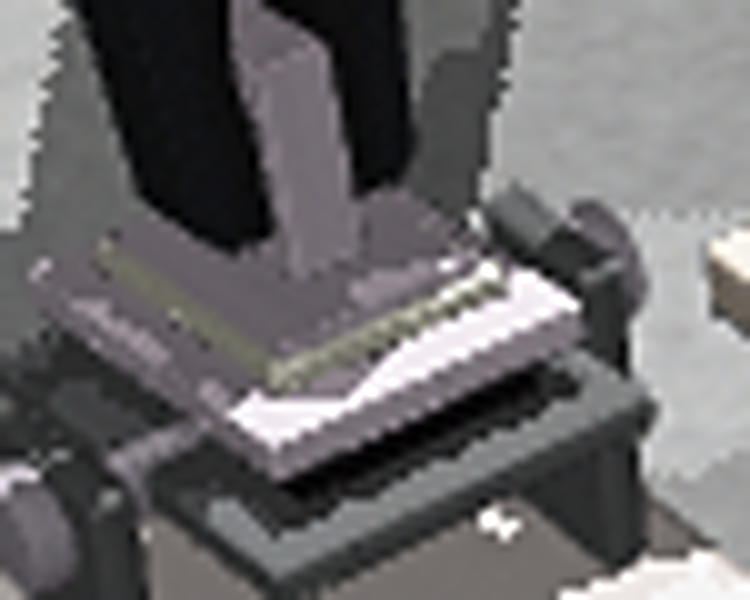

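View pics/g10d.png

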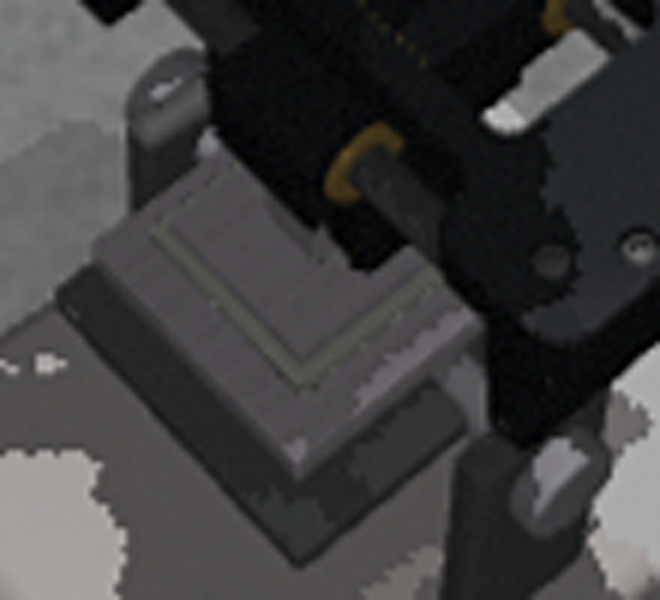

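```bash
python3 snap.py 10
python3 - <<'E'
from h import *
crop('pics/w10.png',240,170,160,140,5,'pics/g10.png')
a=cv2.imread('pics/w10.png')[200:330,250:390];b=cv2.imread('pics/w9.png')[200:330,250:390]
cv2.imwrite('pics/h10.png',cv2.resize(np.hstack([b,a]),None,fx=2.85,fy=2.85,interpolation=cv2.INTER_CUBIC))
E
```

```text
12.9667 [ 0.5637952  -0.15756226  0.13279813] [[0.9357, 0.3379, 0.1014], [0.3359, -0.9412, 0.0364], [0.1078, 0.0, -0.9942]] 0.002041543246571283 [-1.96602404  0.34922635  1.57369163] 0.1587994061574031
```

View pics/g10.png

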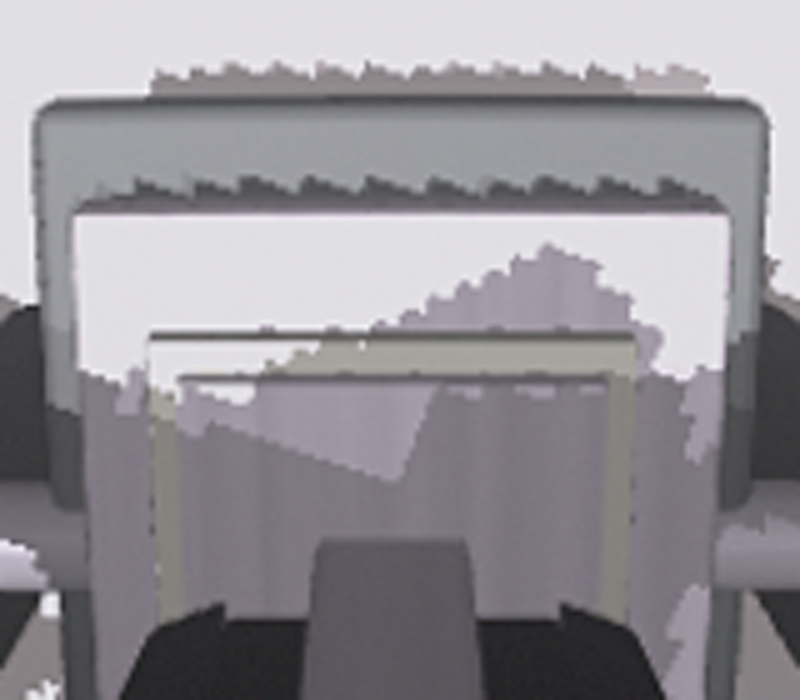

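View pics/h10.png

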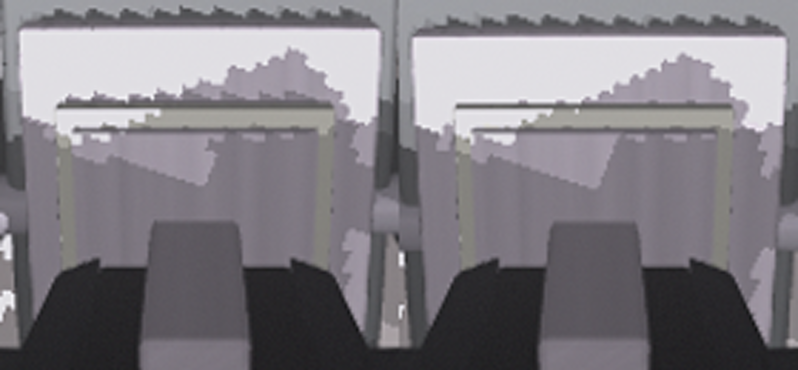

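Run:
```python
from h import *
import pickle
np.set_printoptions(precision=2,suppress=True)
m=pickle.load(open('w10.pkl','rb')); st=r.read_state();p,Rt=st['position'],st['tcp_rot']
def pl(q):
    q=((q[0]+.5)/5-.5+240,(q[1]+.5)/5-.5+170); o,d=ray('wrist',q,m); o=Rt.T@(o-p);d=Rt.T@d; return (o+d*(.0154-o[2])/d[2])*1000
for q in [(72,213),(728,213),(150,334),(636,334),(85,590),(715,590)]: print(q,pl(q))
```

```text
(72, 213) [ 41.02 -29.35  15.4 ]
(728, 213) [41.03 29.84 15.4 ]
(150, 334) [ 29.63 -22.62  15.4 ]
(636, 334) [29.63 21.82 15.4 ]
(85, 590) [  3.96 -30.08  15.4 ]
(715, 590) [ 3.93 30.66 15.4 ]
```

Emit:
carry_out(
  increments=[
    {"grip": 5, "tx": 0, "ty": 0, "tz": 0.0008, "ax": 0, "ay": 0, "az": 0},
    {"grip": 5, "tx": 0, "ty": 0, "tz": 0.0008, "ax": 0, "ay": 0, "az": 0},
    {"grip": 5, "tx": 0, "ty": 0, "tz": 0.0008, "ax": 0, "ay": 0, "az": 0},
    {"grip": 5, "tx": 0, "ty": 0, "tz": 0.0006, "ax": 0, "ay": 0, "az": 0},
    {"grip": 5, "tx": 0, "ty": 0, "tz": 0, "ax": 0, "ay": 0, "az": 0},
    {"grip": 5, "tx": 0, "ty": 0, "tz": 0, "ax": 0, "ay": 0, "az": 0},
    {"grip": 5, "tx": 0, "ty": 0, "tz": 0, "ax": 0, "ay": 0, "az": 0},
    {"grip": 5, "tx": 0, "ty": 0, "tz": 0, "ax": 0, "ay": 0, "az": 0},
    {"grip": 5, "tx": 0, "ty": 0, "tz": 0, "ax": 0, "ay": 0, "az": 0},
    {"grip": 5, "tx": 0, "ty": 0, "tz": 0, "ax": 0, "ay": 0, "az": 0},
  ],
)

```text
time_s: 13.85
position: [0.5641, -0.1575, 0.1304]
tcp_rot: [[0.936, 0.338, 0.102], [0.336, -0.941, 0.036], [0.108, 0.0, -0.994]]
ft_force: [-1.4, 0.9, 2.8]
grip_width: 0.157
```

```bash
cat > look.py <<'E'
import sys
from h import *
np.set_printoptions(precision=2,suppress=True)
k=sys.argv[1];F=[];Mo=[];P=[]
for i in range(10):
    st=r.read_state();F.append(st['ft_force']);Mo.append(st['moment']);P.append(st['position'])
    n=['scene','side'][i%2]; im=r.get_image(n)
    cv2.imwrite(f'pics/{n}{k}.png',im[:,:,::-1])
Rt=st['tcp_rot']; F,Mo,P=map(lambda a:np.mean(a,0),(F,Mo,P))
print('t',st['time_s'],'F',F,'M',Mo,'tool F',Rt.T@F,'tool M',Rt.T@Mo,'P',P*1000,'slope',np.degrees(np.arcsin(Rt[2,0])),'g',st['grip_width'])
a=cv2.imread(f'pics/scene{k}.png')[205:265,205:280];b=cv2.imread(f'pics/side{k}.png')[280:380,280:390]
cv2.imwrite(f'pics/L{k}.png',np.hstack([cv2.resize(a,(480,384),interpolation=cv2.INTER_CUBIC),cv2.resize(b,(320,384))]))
E
python3 look.py 11; python3 snap.py 11
```

```text
t 14.3 F [-1.35  0.37  2.89] M [ 0.01  0.36 -0.01] tool F [-0.82 -0.8  -3.  ] tool M [ 0.13 -0.33  0.02] P [ 564.13 -157.52  130.4 ] slope 6.194701704408839 g 0.15757965884921418
14.35 [ 0.56411931 -0.15751636  0.13037448] [[0.9357, 0.3378, 0.1015], [0.3359, -0.9412, 0.0364], [0.1079, 0.0001, -0.9942]] 0.0019534561031828448 [-0.34912924  0.5479439   2.91774598] 0.15584350283069712
```

View pics/L11.png

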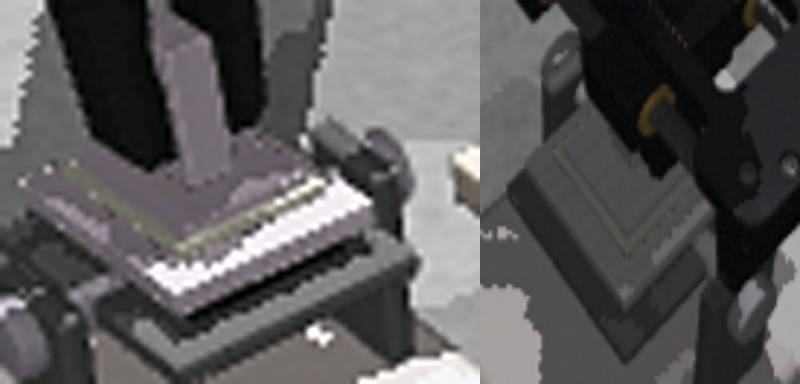

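Run:
```python
import cv2,numpy as np
ims=[cv2.imread(f'pics/w{k}.png')[215:305,240:400] for k in (8,9,10,11)]
cv2.imwrite('pics/h11.png',cv2.resize(np.vstack([np.hstack(ims[:2]),np.hstack(ims[2:])]),None,fx=2.5,fy=3,interpolation=cv2.INTER_CUBIC))
for k in (7,8,9,10,11):
    g=cv2.imread(f'pics/w{k}.png',0).astype(float)
    print(k,'edge rows 232-242 cols 325-355',g[232:248,325:355].mean(1).round(0),'grip top',g[285:300,310:328].mean(1).round(0))
```

```text
7 edge rows 232-242 cols 325-355 [112. 112. 111. 115. 102.  95. 119. 135. 135. 135. 135. 136. 126.  94.
 104. 121.] grip top [94. 93. 94. 93. 93. 93. 93. 94. 94. 93. 94. 93. 93. 93. 93.]
8 edge rows 232-242 cols 325-355 [124. 125. 127. 102.  98.  94. 137. 162. 162. 162. 162. 163. 138.  96.
 112. 133.] grip top [90. 89. 89. 89. 89. 89. 89. 89. 89. 89. 89. 89. 89. 89. 89.]
9 edge rows 232-242 cols 325-355 [148. 141. 136. 104.  98.  94. 137. 163. 163. 162. 162. 162. 140.  97.
 112. 134.] grip top [89. 90. 90. 89. 90. 89. 90. 89. 89. 89. 89. 89. 89. 89. 89.]
10 edge rows 232-242 cols 325-355 [157. 157. 158. 154. 112.  93. 135. 162. 164. 163. 163. 164. 143.  99.
 103. 133.] grip top [90. 90. 90. 90. 90. 89. 90. 89. 89. 89. 89. 90. 89. 89. 89.]
11 edge rows 232-242 cols 325-355 [157. 157. 158. 156. 113.  91. 142. 167. 163. 163. 163. 163. 143.  99.
 100. 126.] grip top [90. 90. 90. 89. 89. 89. 89. 90. 89. 89. 89. 89. 89. 89. 89.]
```

View pics/h11.png

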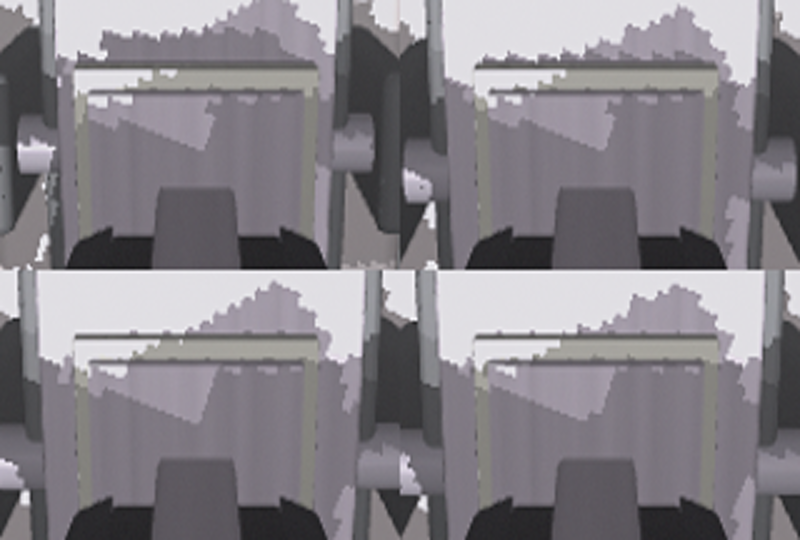

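```bash
python3 - <<'E' | tail -n +10
from m2 import *
c,R,_=stagepts([0,0,np.radians(19.8),np.radians(6.2)]);C=np.array([.5655,-.157,.12])
for n in ('scene','side'):
    for q in ([-.04,-.03,0],[-.04,.03,0],[.04,-.03,0],[.04,.03,0]):
        a=proj(n,[C+R@(np.array(q)+[0,0,d]) for d in (0,-.005)]);print(n,q,a[0],'5mm:',a[1]-a[0])
a=cv2.imread('pics/s9.png')[310:375,288:348];b=cv2.imread('pics/side11.png')[310:375,288:348]
cv2.imwrite('pics/i11.png',cv2.resize(np.hstack([a,b]),None,fx=6.5,fy=6.5,interpolation=cv2.INTER_CUBIC))
a=cv2.imread('pics/sc9.png')[225:260,205:270];b=cv2.imread('pics/scene11.png')[225:260,205:270]
cv2.imwrite('pics/i11s.png',cv2.resize(np.vstack([a,b]),None,fx=8,fy=8,interpolation=cv2.INTER_CUBIC))
E
```

```text
scene [-0.04, -0.03, 0] [207.9621 229.4136] 5mm: [0.596  2.5382]
scene [-0.04, 0.03, 0] [238.0958 216.4611] 5mm: [0.4832 2.4861]
scene [0.04, -0.03, 0] [232.4863 246.615 ] 5mm: [0.5557 2.6602]
scene [0.04, 0.03, 0] [263.7342 232.1132] 5mm: [0.4331 2.6049]
side [-0.04, -0.03, 0] [328.0818 356.9722] 5mm: [0.3118 2.0933]
side [-0.04, 0.03, 0] [293.5093 320.291 ] 5mm: [0.5324 2.2281]
side [0.04, -0.03, 0] [382.4159 312.6328] 5mm: [-0.0806  2.2935]
side [0.04, 0.03, 0] [346.5945 280.13  ] 5mm: [0.1586 2.3837]
```

View pics/i11.png

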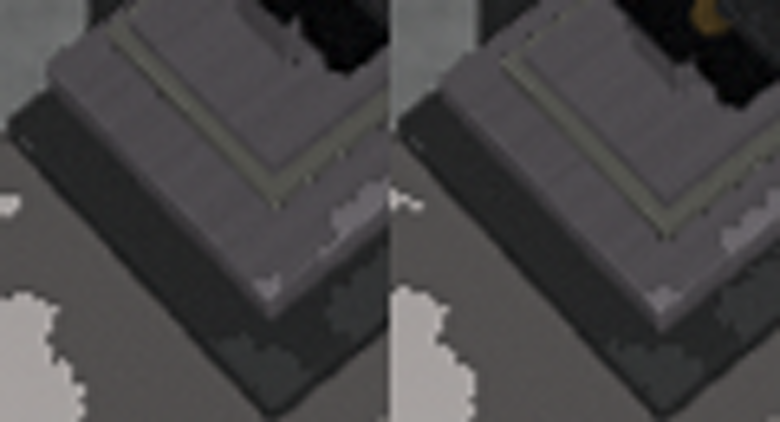

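View pics/i11s.png

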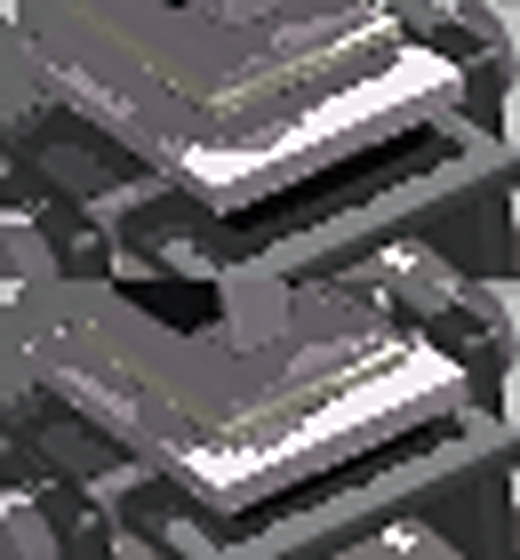

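```bash
python3 -c "
from rig import r
s=r.read_state();print(s['time_s'],s['position'],s['ft_force'],s['grip_width'],abs(s['dq']).max());print(r.close_job())"
```

```text
14.4 [ 0.56412816 -0.15753419  0.13038706] [-0.08108668 -0.34293684  2.69278612] 0.15533832632403727 0.0008729234886998953
the job is handed in; nothing more can be done
None
```

I gripped the slide by its grip block and lifted it clear. I carried it to the reader, tilted it to 6.2° at 19.8° yaw, laid it on the stage and pressed the stage about half way in. I handed in at 14.4 s, with the arm still holding and the gripper commanded to 30 N. The hand-in reports no verdict.

**Last checks:**
- **Grip:** the jaw opening matches the 14 mm block, and the slide has not shifted in the fingers since the lift.
- **Centring:** the slide is about 1.4 mm off along the slope and 0.6 mm off across it.
- **Flushness:** in the scene and side views the slide's edges run parallel to the stage's, within about 1° in the image. The arm's measured tilt is 6.19°.
- **Press depth:** the arm's position gives about 4.9 mm; the scene and side pictures give 4.4 to 5.6 mm.
- **Reader head:** its edge shows no movement in the images.
- **Bystanders:** the arm was kept clear of them. I took no final measurement of where they stand.

**Checks that disagreed:**
- The force reading is noisy. It suggested about 3.7 N, or about 3.2 mm of press, which is less than the other two estimates but still within 3 to 8 mm.
- The stage slope came out at 4.5° from the fixed cameras alone and 5.6° to 6.3° once the wrist views were included. I used 6.2°, given the stated minimum of 6°.
- I also measured a sideways force of about 1 to 2 N and a moment of about 0.3 N m at contact, which I did not fully explain.

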